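# Load the utensil dryer and set its cycle

## Task

Stand the cake server (triangular blade) and the serving spoon (round bowl) upright in the utensil dryer's two empty cups, one in each, handle down and resting on the cup's floor; lower them in rather than dropping them. Then turn the dryer's dial to the two-dot mark. Leave the slotted turner, the whisk already in the third cup and everything else on the counter where they are.

Things in the scene. Friction and masses are not known exactly. Their poses are not given: they have to be found in the camera images.
- server: Cake server lying on the counter: black handle, flat triangular steel blade 60 mm long, at most 55 mm wide, 3 mm thick, overall 205 mm, about 90 g. Handle: bar 18 mm wide (y), 20 mm thick (z), from x = -115 to +20 mm. Origin: on its centreline near the centre of mass, 10 mm above the counter as it lies; x points to the head, z up.
- server_foot (a point): Centre of the free end of the cake server's handle (x = -115 mm); it goes down into the cup.
- spoon: Serving spoon lying on the counter: black handle, round steel bowl 56 mm across and 14 mm deep, overall 200 mm, about 90 g. Handle: bar 18 mm wide (y), 20 mm thick (z), from x = -115 to +20 mm. Origin: on its centreline near the centre of mass, 10 mm above the counter as it lies; x points to the head, z up.
- spoon_foot (a point): Centre of the free end of the spoon's handle (x = -115 mm); it goes down into the cup.
- dryer: Utensil dryer, fixed: white housing 260 mm (x) by 300 mm (y) by 35 mm high. Origin: centre of its underside; x points to its back, where the three cups stand in a row along y at x = +60 mm, y = -100, 0 and +100 mm; the dial is in front at x = -80 mm, y = 0.
- cup_a: Lift-out round stainless cup, fixed for this job, one of three identical ones in a row on the dryer's back part: outer diameter 49 mm, bore 42 mm, 85 mm tall, floor 5 mm thick (80 mm deep inside). Origin: centre of its underside, z up, 35 mm above the counter, so the rim is 120 mm above the counter. This one holds the whisk; which of the three places it has varies.
- cup_b: Lift-out round stainless cup, fixed for this job, one of three identical ones in a row on the dryer's back part: outer diameter 49 mm, bore 42 mm, 85 mm tall, floor 5 mm thick (80 mm deep inside). Origin: centre of its underside, z up, 35 mm above the counter, so the rim is 120 mm above the counter. This one is empty at the start; which place it has varies.
- cup_c: Lift-out round stainless cup, fixed for this job, one of three identical ones in a row on the dryer's back part: outer diameter 49 mm, bore 42 mm, 85 mm tall, floor 5 mm thick (80 mm deep inside). Origin: centre of its underside, z up, 35 mm above the counter, so the rim is 120 mm above the counter. This one is empty at the start; which place it has varies.
- dial (a joint): Dryer's black selector dial, rad, growing clockwise seen from above, range 0 to 2.3. Its white pointer line points to the dryer's front (dryer -x) at 0, the bar mark; one dot is at 0.7, two dots at 1.4, three dots at 2.1. It stays where it is left; it needs about 0.04 N m.
- dial_grip (a point): On the dial's axis at the height to grip, 72 mm above the counter. The grip is an upright bar 49 mm long, 14 mm thick and 32 mm tall (top 79 mm above the counter) on a 52 mm disc; the point turns with the dial and at any value the bar lies along the point's x axis, its pointer end at -x.
- turner: Slotted turner with the same handle and a rectangular slotted steel blade 55 by 58 mm, overall 200 mm, lying beside the other two. Leave it. Same axes as the cake server.
- whisk: Steel whisk, 195 mm tall, handle down in cup_a, balloon 48 mm across, top 235 mm above the counter. Leave it. Origin: centre of its foot, z along it.
- paper_cups: Stack of brown paper cups, 85 mm across, 150 mm tall. Leave it. Origin: centre of its underside.
- jar: Glass jar, 68 mm across, 110 mm tall. Leave it. Origin: centre of its underside.
- mug: White mug, 80 mm across, 90 mm tall. Leave it. Origin: centre of its underside.
Not all that is in view belongs to the job. Leave any turquoise look-alike of the spoon alone.

How it is judged:
By the outcome, as a careful person would: the job done as asked, in the order asked, and still so for the second after the job is handed in, with the robot touching nothing.
It also fails if it takes over 69 s, if anything falls off the work surface, if the arm or the gripper's body presses on something with over 40 N, if the wrist force passes 120 N, or if a joint passes its speed limit or range.

## Robot

A 7-joint arm with a two-finger parallel gripper is mounted at the origin on the work surface. World frame = base frame: x ahead of the robot, y to its left, z up, the work surface at z = 0. Lengths are in m, angles in rad, forces in N, time in s.
With the tool pointing down it reaches from about 0.4 to 0.875 m from the base axis. Payload 6.5 kg.
Tool frame: the origin (TCP) lies midway between the tips of the shut fingers; the grasp point (between the pads) lies 19 mm behind it (manip.grip_point_offset is the distance from the TCP to the grasp point, in m); z points along the fingers, y is the line along which they close (so a half turn about z gives the same grasp; the last joint's range is limited). The gripper opens to 85 mm and grips with 20 to 120 N. Pads are 22 mm wide; open, the fingers measure 114 mm over their backs; the gripper's body (76 mm by 85 mm) begins 54 mm behind the grasp point. The pads swing forward as they close: fully open they stand 13 mm farther back than shut.
Start: joints at [-1.223, 0.536, -0.004, 1.538, 0.003, 1.067, -0.071], TCP at [0.261, 0.595, 0.231] pointing down, gripper open.
Joint ranges: [-2.7, 2.7], [-0.37, 2.16], [-1.27, 1.26], [0.24, 2.4], [-1.31, 4.45], [0.19, 1.91], [-2.76, 2.76]. Speed limits (rad/s): [2.39, 2.39, 3.14, 3.14, 3.14, 3.14, 3.14].

## Interface

Orientations are given as a 3x3 rotation matrix whose columns are the frame's x, y, z axes.
In Python, from workcell import sensors, imaging, ticket, spotter, manip gives the robot as it stands.
- The arm moves only by the tool step_arm, never from a script. Its argument "commands" is a list of rows, each a list of 6 numbers: the shift along the tool's x, y, z in units of 0.15 m (1.0 is 0.15 m), then the turn, a rotation vector about the tool's x, y, z in units of 180 degrees (1.0 is 180 degrees). A call has 1 to 8 rows; each row is the pose to reach, as a shift and turn from the pose commanded when the call began, along the tool's axes at that moment, turning the shorter way round; what a row does not reach only later rows make up. A row lasts 1/10 s, in which the tool goes at most 50 mm and 8.59 degrees, less where a joint would pass 70% of its speed; a pose out of reach is approached as far as the arm can. A call with a number of a shift or a turn outside -1 to 1 is refused whole. A call with a gripper value outside its range is refused whole. "fingers" is the finger opening in mm, from 0 to 85.4, set as the call begins (left out, the last holds). The fingers move at their own pace and stop on an object; the grip force is fixed at half the most. Time passes only in rows, so rows that repeat a pose let the fingers close. It gives the time, the measured TCP pose, the force, the opening and the grip force at its end, in the units of the state.
- sensors.observe(): the state, without advancing time (a new reading comes with each control period).
- imaging.read_camera(name): name is "side" or "top" or "wrist"; returns the picture (400x640x3 uint8, red, green, blue); there is no depth.
- imaging.camera_model(name): a dict with "K" (3x3 intrinsics, pixels), "k1" (the pictures are not rectified: a ray, as slopes to the right and down, at radius r is drawn at 1 + k1 r^2 times it, then the intrinsics apply), "origin" and "orientation" of the camera in the world; the wrist camera has in their place "hand_eye" (4x4, takes a point from camera to tool coordinates, whose origin is the TCP and whose axes are the flange's). Camera axes: x right, y down, z forward; pixel columns grow to the right and rows downward; lengths in m; the calibration is good to about 2 mm. A picture is of the moment at which its call begins: read the wrist's pose just before it. camera_model takes no time and is no camera call.
- ticket.job_done(): hands the job in; it is judged then, once.
Trained networks look in the newest picture that a camera, given by its name, has taken for a name from the list of things; names that differ only in an ending like _2 or _b are one class to them, and where a whole thing is asked for, a point or a joint stands for the part that bears it (a point fixed in the world has none). Each returns a list of dicts, best first, with "score" (0 to 1); they miss things now and then, are a little off and sometimes report something else, mostly with a low value. They report only what shows in the picture. A call takes as long as a camera call. They do not tell look-alikes from the thing itself.
- spotter.find_in(query, camera): "rect" ([left, top, right, bottom] in pixels, round what is visible of it).
- spotter.trace(query, camera): "region" (400x640 bool, what is visible of it) and "rect" ([left, top, right, bottom] in pixels, round what is visible of it).
- spotter.landmark_of(query, camera): "position" ([row, column] in pixels: a listed point, or the origin of a listed thing).
The state is a dict: "clock": time; "joint_positions": joint angles; "dq": joint speeds; "effort": joint torques, N m; "eef_pos": TCP position; "tool_rot": TCP orientation; "ft_force": force on the tool from outside, world axes, zero at the start; "moment": the same for the moment, N m; "finger_gap": finger opening in m; "finger_force": force on a finger pad.
Only numpy, scipy, OpenCV 4.12 (cv2) and the standard library are available. Lean on these libraries where they do the work, as an engineer would, in place of code of your own. Each camera call takes 0.05 s, during which the arm holds its last target. There are 200 camera calls.

## Working session

There is one attempt and no reset: what is moved stays moved. The work goes in short steps, Python scripts to look and compute and a tool call to move; the robot and the scene stay as the last step left them, time stands still between calls to the robot, and variables do not carry over. Pictures are saved under pics/ and viewed, at most 10 in all, crops included, and the job is handed in when it is done.

Besides the shell and the picture viewer there is one more tool, called by a JSON object that holds its "method" and its "body", one argument or row to a line. step_arm: Moves the arm, as the interface text tells. Shifts and turns lie within -1 to 1; 1 stands for 0.15 m of shift or 180 degrees of turn. Its arguments: {"type":"object","properties":{"commands":{"type":"array","items":{"type":"array","items":{"type":"number","minimum":-1,"maximum":1}}},"fingers":{"type":"number"}},"required":["commands"]}

```bash
mkdir -p pics; ls
cat > h.py <<'E'
import numpy as np, cv2
from workcell import sensors, imaging, ticket, spotter, manip
def cam(name, st=None):
    m=imaging.camera_model(name)
    if 'origin' in m: return m, np.array(m['origin']), np.array(m['orientation'])
    st=st or sensors.observe(); H=np.array(m['hand_eye']); R=np.array(st['tool_rot'])
    return m, np.array(st['eef_pos'])+R@H[:3,3], R@H[:3,:3]
def ray(name,u,v,c=None):
    m,o,R=c or cam(name); K=np.array(m['K'])
    d=np.array([(u-K[0,2])/K[0,0],(v-K[1,2])/K[1,1]]); s=d.copy()
    for _ in range(20): s=d/(1+m['k1']*(s@s))
    return o, R@np.array([s[0],s[1],1.])
def at_z(name,u,v,z,c=None):
    o,d=ray(name,u,v,c); return o+d*(z-o[2])/d[2]
def proj(name,p,c=None):
    m,o,R=c or cam(name); q=R.T@(np.array(p)-o); s=q[:2]/q[2]; s=s*(1+m['k1']*(s@s)); K=np.array(m['K'])
    return np.array([K[0,0]*s[0]+K[0,2],K[1,1]*s[1]+K[1,2]])
def tool_rows(dp,R):  # world shift -> tool units
    return np.round(np.array(R).T@np.array(dp)/0.15,4)
E
python3 - <<'E'
from h import *
np.set_printoptions(precision=3,suppress=True)
for n in ['top','side']:
    im=imaging.read_camera(n); cv2.imwrite(f'pics/{n}0.png',im[:,:,::-1])
    m,o,R=cam(n); print(n,o,R.tolist(),m['K'],m['k1'])
    for q,z in [('server',.01),('server_foot',.01),('spoon',.01),('spoon_foot',.01),('turner',.01),('dryer',0),('cup_b',.035),('dial_grip',.072),('whisk',.04)]:
        for r in spotter.landmark_of(q,n)[:4]:
            p=r['position']; print(q,round(r['score'],2),np.array(p),at_z(n,p[1],p[0],z))
s=sensors.observe(); print({k:np.array(v) for k,v in s.items()})
print(imaging.camera_model('wrist'), manip.grip_point_offset)
E
```

```text
pics
top [ 0.45  -0.034  0.975] [[0.01011930919309555, -0.9938624375402875, 0.11015922488803745], [-0.999856934025865, -0.011550043913735975, -0.012357506463196442], [0.013554005380392217, -0.11001841542246212, -0.9938371281080612]] [[365.083   0.    322.606]
 [  0.    365.083 198.423]
 [  0.      0.      1.   ]] -0.0232850971263494
server 0.55 [223.9 327. ] [ 0.489 -0.058  0.01 ]
server_foot 0.69 [185.5 312.1] [ 0.591 -0.017  0.01 ]
server_foot 0.27 [158.5 462.3] [ 0.671 -0.424  0.01 ]
spoon 0.87 [290.4 450.4] [ 0.319 -0.382  0.01 ]
spoon 0.86 [209.6 439.9] [ 0.531 -0.359  0.01 ]
spoon_foot 0.88 [327.9 429.7] [ 0.224 -0.326  0.01 ]
spoon_foot 0.58 [170.5 420.5] [ 0.636 -0.309  0.01 ]
turner 0.76 [199.8 382.5] [ 0.555 -0.205  0.01 ]
dryer 0.88 [215.  217.5] [0.51  0.234 0.   ]
cup_b 0.91 [194.6 215.2] [0.561 0.233 0.035]
cup_b 0.9 [184.8 254.9] [0.588 0.131 0.035]
cup_b 0.7 [197.8 174.4] [0.551 0.338 0.035]
dial_grip 0.77 [246.4 215.3] [0.429 0.217 0.072]
dial_grip 0.62 [222.3 326.2] [ 0.491 -0.054  0.072]
whisk 0.77 [189.9 211.1] [0.572 0.242 0.04 ]
side [0.029 0.652 1.125] [[-0.778
[... 1061 characters left out ...]
: array([  0.001, -58.334,   1.048, -25.945,   0.012,   0.002,  -0.   ]), 'eef_pos': array([0.261, 0.595, 0.231]), 'tool_rot': array([[-0.916,  0.402,  0.   ],
       [ 0.402,  0.916,  0.   ],
       [-0.   ,  0.   , -1.   ]]), 'ft_force': array([-0.096,  0.426,  0.737]), 'moment': array([ 0.052, -0.013,  0.028]), 'finger_force': array(0.), 'finger_gap': array(0.086)}
{'K': array([[335.698,   0.   , 318.43 ],
       [  0.   , 335.698, 196.908],
       [  0.   ,   0.   ,   1.   ]]), 'k1': -0.003518703240674288, 'hand_eye': array([[-0.001, -0.948, -0.319,  0.082],
       [ 1.   , -0.001,  0.002, -0.   ],
       [-0.002, -0.319,  0.948, -0.143],
       [ 0.   ,  0.   ,  0.   ,  1.   ]])} 0.0187
```

View pics/top0.png

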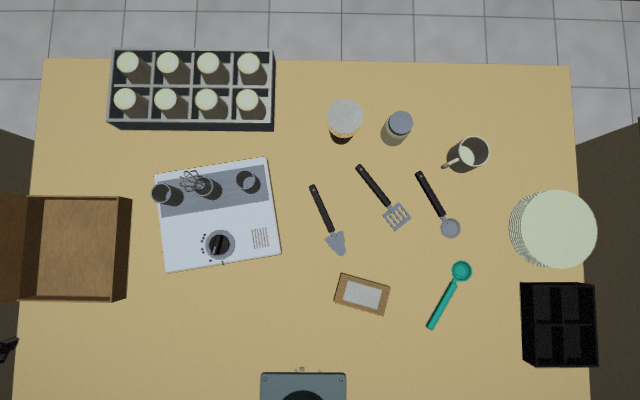

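View pics/side0.png

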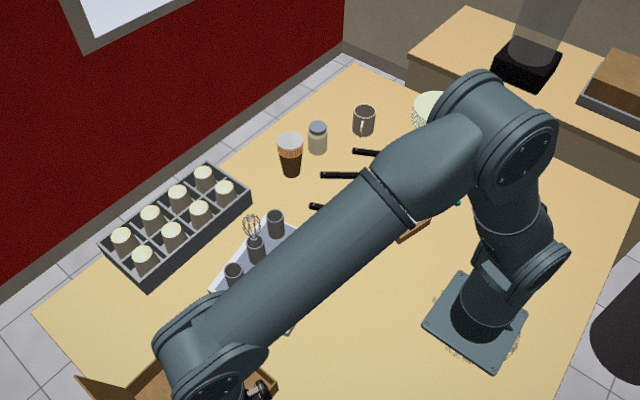

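The top view shows:
- **Black spoon:** foot (420,172), bowl (451,229).
- **Server:** foot (312,186), triangular blade (337,245).
- **Could be mistaken for these:** slotted turner (385,197) and turquoise spoon (450,290).
- **Cups:** the whisk is in the middle one, (203,187). The empty ones are left (162,193) and right (247,182).
- **Dial:** (217,243).

I choose the triangular blade at (327,220) and the black round bowl at (437,205). One crop will confirm this, and I'll refine the axes from the segmentation.

Run:
```python
from h import *
np.set_printoptions(precision=4,suppress=True)
print([k for k in dir(manip) if not k.startswith('_')],[k for k in dir(sensors) if not k.startswith('_')])
im=imaging.read_camera('top'); c=cam('top')
for q in ['server','spoon','turner']:
    for r in spotter.trace(q,'top')[:3]:
        v,u=np.nonzero(r['region']); 
        rgb=im[v,u].astype(int); dark=rgb.max(1)<70
        print(q,round(r['score'],2),np.round(r['rect']),dark.sum(),rgb.mean(0))
        if dark.sum()>20:
            P=np.array([at_z('top',a,b,.02 ,c)[:2] for a,b in zip(u[dark],v[dark])])
            (cx,cy),(w,h),an=cv2.minAreaRect((P*1000).astype(np.float32)); m=P.mean(0); U,S,V=np.linalg.svd(P-m,full_matrices=False)
            A=np.array([at_z('top',a,b,.01,c)[:2] for a,b in zip(u,v)]).mean(0)
            d=V[0]*np.sign(V[0]@(A-m)); t=(P-m)@d
            print('  handle centre',cx,cy,w,h,'mean',m,'dir',d,'yaw',np.degrees(np.arctan2(d[1],d[0])),'ends',m+d*t.min(),m+d*t.max())
k=im[140:270,140:480,::-1]
cv2.imwrite('pics/crop.png',cv2.resize(k,None,fx=2.35,fy=2.35,interpolation=cv2.INTER_CUBIC))
```

```text
['PlanningError', 'grip_point_offset'] ['observe']
server 0.58 [308. 185. 345. 258.] 306 [92.2829 93.5566 93.0382]
  handle centre 531.1665649414062 -41.90447235107422 131.98037719726562 16.715002059936523 mean [ 0.5295 -0.0429] dir [-0.9083 -0.4183] yaw -155.27078183479597 ends [ 0.5912 -0.0145] [ 0.4713 -0.0697]
server 0.55 [153. 157. 282. 276.] 339 [157.7547 165.6507 172.5939]
  handle centre 505.56353759765625 233.6046600341797 208.853515625 226.61582946777344 mean [0.444 0.222] dir [ 0.9992 -0.0395] yaw -2.2641026528731665 ends [0.3919 0.2241] [0.6215 0.215 ]
spoon 0.78 [427. 260. 470. 329.] 51 [ 43.5802 130.7222 116.2424]
  handle centre 289.4239196777344 -347.4144287109375 2.938408136367798 124.12379455566406 mean [ 0.2876 -0.3464] dir [ 0.8566 -0.516 ] yaw -31.066853474532905 ends [ 0.2362 -0.3155] [ 0.3425 -0.3795]
spoon 0.75 [183. 177. 212. 194.] 79 [80.046  82.3966 82.2816]
  handle centre 587.87646484375 282.69287109375 64.2417221069336 28.29433250427246 mean [0.581  0.2645] dir [-0.1122  0.9937] yaw 96.44132992649446 ends [0.5825 0.2511] [0.5751 0.3166]
spoon 0.55 [416. 168. 459. 239.] 360 [80.2374 81.2052 80.5316]
  handle centre 571.7967529296875 -329.60125732421875 133.28216552734375 20.086702346801758 mean [ 0.5717 -0.3298] dir [-0.87  -0.493] yaw -150.46211407036756 ends [ 0.6298 -0.2968] [ 0.5139 -0.3625]
turner 0.73 [352. 165. 414. 228.] 333 [85.9932 87.1277 86.5761]
  handle centre 593.118408203125 -177.6948699951172 131.87437438964844 18.634502410888672 mean [ 0.5923 -0.1781] dir [-0.7824 -0.6227] yaw -141.48386469776213 ends [ 0.6446 -0.1365] [ 0.5414 -0.2186]
turner 0.4 [444. 136. 488. 173.] 599 [101.3188 100.8563  89.108 ]
  handle centre 672.8532104492188 -426.3840026855469 74.15949249267578 135.9068603515625 mean [ 0.6812 -0.4378] dir [ 0.5662 -0.8242] yaw -55.511911294204516 ends [ 0.6351 -0.3707] [ 0.7116 -0.4822]
```

View pics/crop.png

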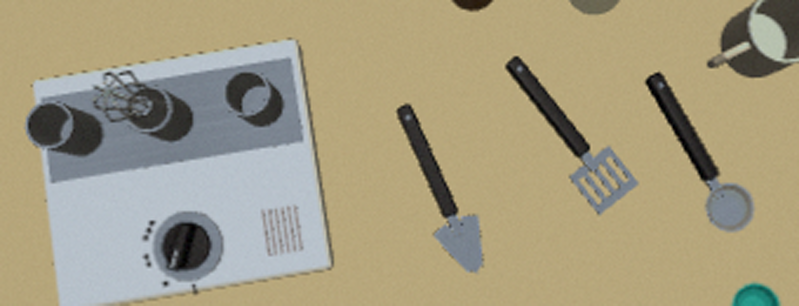

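The crop confirms both choices: triangular server in the middle left, black round-bowl spoon at right, slotted turner between them. I'll start moving towards the spoon. I'll read joint angles along the way to learn how the wrist behaves.

{"method": "step_arm", "body": {
  "commands": [
    [-0.92,-0.61,-0.87,0,0,0],
    [-0.92,-0.61,-0.87,0,0,0],
    [-0.92,-0.61,-0.87,0,0,0],
    [-0.92,-0.61,-0.87,0,0,0],
    [-0.92,-0.61,-0.87,0,0,0]
  ],
  "fingers": 60
}}

```text
clock: 1.7
eef_pos: [0.3559, 0.4527, 0.3662]
tool_rot: [[-0.913, 0.409, 0.006], [0.409, 0.913, 0.004], [-0.004, 0.006, -1.0]]
ft_force: [0.3, 0.1, -0.1]
finger_gap: 0.0599
finger_force: 0.0
```

```bash
cat > s.py <<'E'
from h import *
import json
np.set_printoptions(precision=4,suppress=True)
s=sensors.observe()
with open('log.jsonl','a') as f: f.write(json.dumps({k:np.array(v).tolist() for k,v in s.items()})+'\n')
print(s['clock'],np.array(s['joint_positions']),np.array(s['eef_pos'])); print(np.array(s['tool_rot']),s['finger_gap'],s['finger_force'],np.array(s['ft_force']))
E
python3 s.py
```

```text
1.7 [-1.0199  0.2909  0.0457  1.5765 -0.0109  1.2682  0.1767] [0.3559 0.4527 0.3662]
[[-0.9126  0.4088  0.0057]
 [ 0.4088  0.9126  0.0037]
 [-0.0037  0.0057 -1.    ]] 0.05992679111394621 0.0 [ 0.3171  0.0962 -0.0988]
```

{"method": "step_arm", "body": {
  "commands": [
    [-0.9,-0.6,0,0,0.25,0],
    [-0.9,-0.6,0,0,0.25,0],
    [-0.9,-0.6,0,0,0.25,0],
    [-0.9,-0.6,0,0,0.25,0],
    [-0.9,-0.6,0,0,0.25,0],
    [-0.9,-0.6,0,0,0.25,0]
  ]
}}

```text
clock: 2.3
eef_pos: [0.44, 0.3168, 0.3584]
tool_rot: [[-0.641, 0.407, -0.651], [0.29, 0.913, 0.286], [0.711, -0.005, -0.703]]
ft_force: [-0.4, -0.3, -0.8]
finger_gap: 0.0599
finger_force: 0.0
```

```bash
python3 s.py
```

```text
2.3 [-0.4376  0.5926  0.0781  1.379  -0.5756  1.77    0.8512] [0.44   0.3168 0.3584]
[[-0.6407  0.4072 -0.6509]
 [ 0.2898  0.9133  0.286 ]
 [ 0.711  -0.0054 -0.7032]] 0.05992261217008059 0.0 [-0.4318 -0.3023 -0.7657]
```

{"method": "step_arm", "body": {
  "commands": [
    [-0.5,-0.5,0,0.2,-0.25,0.2],
    [-0.5,-0.5,0,0.2,-0.25,0.2],
    [-0.5,-0.5,0,0.2,-0.25,0.2],
    [-0.5,-0.5,0,0.2,-0.25,0.2],
    [-0.5,-0.5,0,0.2,-0.25,0.2],
    [-0.5,-0.5,0,0.2,-0.25,0.2],
    [-0.5,-0.5,0,0.2,-0.25,0.2],
    [-0.5,-0.5,0,0.2,-0.25,0.2]
  ]
}}

```text
clock: 3.1
eef_pos: [0.456, 0.232, 0.3094]
tool_rot: [[-0.761, 0.546, -0.351], [0.625, 0.472, -0.622], [-0.174, -0.693, -0.7]]
ft_force: [-0.4, 0.3, -0.5]
finger_gap: 0.0599
finger_force: 0.0
```

```bash
python3 s.py
```

```text
3.1 [-0.9051  0.7049  0.3157  1.3473  0.1343  1.8387  0.214 ] [0.456  0.232  0.3094]
[[-0.7611  0.5456 -0.3508]
 [ 0.6249  0.4717 -0.6221]
 [-0.174  -0.6927 -0.6999]] 0.05989198686458922 0.0 [-0.3685  0.2666 -0.4981]
```

```bash
cat > kin.py <<'E'
import numpy as np, json, itertools
from scipy.spatial.transform import Rotation as R
from scipy.optimize import least_squares
AX='zyzyzyz'
LO=np.array([-2.7,-.37,-1.27,.24,-1.31,.19,-2.76]); HI=np.array([2.7,2.16,1.26,2.4,4.45,1.91,2.76])
def fk(q,sg,off,yaw,full=False):
    T=np.eye(3); p=np.zeros(3); pts=[]
    for i in range(7):
        p=p+T@off[3*i:3*i+3]; pts.append(p); T=T@R.from_euler(AX[i],sg[i]*q[i]).as_matrix()
    p=p+T@off[21:24]; T=T@R.from_euler('z',yaw).as_matrix()
    return (p,T,pts) if full else (p,T)
P0=np.array([0,0,.0, 0,0,.35, 0,0,.2, 0,0,.2, 0,0,.2, 0,0,.2, .09,0,0.0, 0,0,.26])
def load(): 
    D=[json.loads(l) for l in open('log.jsonl')]
    D=[dict(joint_positions=[-1.223,.536,-.004,1.538,.003,1.067,-.071],eef_pos=[.261,.595,.231],tool_rot=[[-.916,.402,0],[.402,.916,0],[0,0,-1]])]+D
    return D
def fit():
    D=load(); best=None
    for sr in itertools.product([1,-1],repeat=3):
        sg=[-1,1,sr[0],1,sr[1],1,sr[2]]
        for yaw in (np.pi/2,-np.pi/2,0,np.pi):
            e=sum(np.linalg.norm(fk(d['joint_positions'],sg,P0,yaw)[1]-np.array(d['tool_rot'])) for d in D)
            if best is None or e<best[0]: best=(e,sg,yaw)
    e,sg,yaw=best
    f=lambda o: np.concatenate([(fk(d['joint_positions'],sg,o,yaw)[0]-d['eef_pos'])/.001 for d in D]+[(o-P0)/.1])
    r=least_squares(f,P0); 
    res=np.array([fk(d['joint_positions'],sg,r.x,yaw)[0]-d['eef_pos'] for d in D])
    return sg,yaw,r.x,e,np.abs(res).max()
def ik(p,Rm,M,q0,w=0.02):
    sg,yaw,o=M
    def f(q):
        a,T=fk(q,sg,o,yaw); return np.concatenate([(a-p)/.01, R.from_matrix(T.T@Rm).as_rotvec()/.02, w*(q-q0)])
    r=least_squares(f,np.clip(q0,LO+.03,HI-.03),bounds=(LO+.02,HI-.02)); a,T=fk(r.x,sg,o,yaw)
    return r.x, np.linalg.norm(a-p), np.degrees(np.linalg.norm(R.from_matrix(T.T@Rm).as_rotvec()))
def pose(heading,below,foot_sign=None,opt='B'):
    """tool R: z points at heading (deg), 'below' deg under horizontal; y horizontal; opt picks tool x sign"""
    h,b=np.radians([heading,below]); z=np.array([np.cos(b)*np.cos(h),np.cos(b)*np.sin(h),-np.sin(b)])
    y=np.array([-np.sin(h),np.cos(h),0]); 
    if opt=='-': y=-y
    return np.column_stack([np.cross(y,z),y,z])
E
python3 - <<'E'
from kin import *
np.set_printoptions(precision=3,suppress=True)
sg,yaw,o,e,m=fit(); print(sg,yaw,e,m); print(o.reshape(8,3))
E
```

```text
[-1, 1, -1, 1, -1, 1, -1] 1.5707963267948966 0.0013670742760410759 4.395111931210227e-05
[[-0.007 -0.02  -0.005]
 [ 0.021 -0.011  0.345]
 [ 0.002 -0.011  0.242]
 [ 0.016 -0.004  0.242]
 [-0.034 -0.004  0.215]
 [ 0.009 -0.007  0.215]
 [ 0.015 -0.007  0.036]
 [-0.013  0.001  0.296]]
```

```bash
cat > plan.py <<'E'
from kin import *
np.set_printoptions(precision=2,suppress=True)
G=.0187
def Ritem(yaw): return R.from_euler('z',yaw,degrees=True).as_matrix()
def Rgrasp(yaw,t,opt):
    I=Ritem(yaw); z=-np.sin(t)*I[:,0]-np.cos(t)*I[:,2]; y=I[:,1]*(1 if opt=='B' else -1)
    return np.column_stack([np.cross(y,z),y,z])
def Rfinal(yaw,t,opt,h):
    z=-np.array([np.cos(h),np.sin(h),0]); x=np.array([0,0,1.]); F=np.column_stack([x,np.cross(z,x),z])
    return F@Ritem(yaw).T@Rgrasp(yaw,t,opt)
def path(p0,R0,p1,R1,n):
    rv=R.from_matrix(R0.T@R1).as_rotvec()
    return [(p0+(p1-p0)*s, R0@R.from_rotvec(rv*s).as_matrix()) for s in np.linspace(0,1,n+1)[1:]]
def follow(q,ps,M):
    w=[0,0]; mg=9
    for p,Rm in ps:
        q,e,a=ik(p,Rm,M,q,.05); w=[max(w[0],e*1000),max(w[1],a)]; mg=min(mg,np.min(np.r_[q-LO,HI-q]))
    return q,w,mg
ITEM={'spoon':(np.array([.523,-.357]),-150.5),'server':(np.array([.489,-.0585]),-155.3)}
CUP={'L':np.array([.551,.338]),'R':np.array([.590,.135])}
E
cat > search.py <<'E'
from plan import *
sg,yaw,o,e,m=fit(); M=(sg,yaw,o); q0=np.array(load()[-1]['joint_positions']); p0,R0=fk(q0,*M)
for it,(xy,yw) in ITEM.items():
  for opt in 'AB':
    for t in np.radians([0,15,30]):
      d=Ritem(yw)[:,0]; Rg=Rgrasp(yw,t,opt); g=np.r_[xy+d[:2]*.004,.0225]; pg=g+G*Rg[:,2]; up=pg+[0,0,.2]
      q,w,mg=follow(q0,path(p0,R0,up,Rg,8)+path(up,Rg,pg,Rg,4),M)
      if max(w)>1: print(it,opt,t,'grasp bad',w,mg); continue
      qg=q
      for cn,c in CUP.items():
        for h in range(-120,150,30):
          Rf=Rfinal(yw,t,opt,np.radians(h)); pf=np.r_[c,.04+.119]+G*Rf[:,2]; hi=pf+[0,0,.12]
          q2,w2,mg2=follow(qg,path(pg,Rg,up,Rg,3)+path(up,Rg,hi,Rf,12)+path(hi,Rf,pf,Rf,4),M)
          if max(w2)<1: print(it,opt,round(np.degrees(t)),cn,h,'mg',round(mg,2),round(mg2,2),qg,q2,'elbow/wrist z',fk(q2,*M,full=True)[2][5])
E
time python3 search.py
```

```text
Traceback (most recent call last):
  File "search.py", line 2, in <module>
    sg,yaw,o,e,m=fit(); M=(sg,yaw,o); q0=np.array(load()[-1]['joint_positions']); p0,R0=fk(q0,*M)
                                                                                        ~~^^^^^^^
  File "kin.py", line 9, in fk
    p=p+T@off[3*i:3*i+3]; pts.append(p); T=T@R.from_euler(AX[i],sg[i]*q[i]).as_matrix()
          ~~~^^^^^^^^^^^
TypeError: 'float' object is not subscriptable

real	0m1.135s
user	0m1.586s
sys	0m0.099s
```

```bash
sed -i 's/sg,yaw,o=M/sg,o,yaw=M/' kin.py; sed -i 's/M=(sg,yaw,o)/M=(sg,o,yaw)/' search.py; time timeout 500 python3 search.py
```

```text
spoon A 0 L -60 mg 0.12 0.05 [ 0.48  0.8   0.05  1.71 -0.05  0.63  2.64] [-1.08  1.25  0.06  1.29  1.09  1.82  2.12] elbow/wrist z [0.41 0.62 0.14]
spoon A 0 L -30 mg 0.12 0.12 [ 0.48  0.8   0.05  1.71 -0.05  0.63  2.64] [-1.16  1.09  0.04  1.82  1.48  1.56  1.81] elbow/wrist z [0.29 0.5  0.14]
spoon A 0 L 0 mg 0.12 0.03 [ 0.48  0.8   0.05  1.71 -0.05  0.63  2.64] [-1.09  1.03  0.04  2.24  2.08  1.6   1.44] elbow/wrist z [0.24 0.34 0.14]
spoon A 0 L 90 mg 0.12 0.02 [ 0.48  0.8   0.05  1.71 -0.05  0.63  2.64] [ 0.45  1.3  -0.78  1.85 -1.23  0.87  1.27] elbow/wrist z [0.55 0.03 0.15]
spoon A 0 L 120 mg 0.12 0.02 [ 0.48  0.8   0.05  1.71 -0.05  0.63  2.64] [-0.11  1.19 -0.07  1.4  -1.21  1.72  1.04] elbow/wrist z [0.71 0.07 0.15]
spoon A 0 R -90 mg 0.12 0.02 [ 0.48  0.8   0.05  1.71 -0.05  0.63  2.64] [-0.83  1.29  0.23  1.24  0.82  1.84  2.17] elbow/wrist z [0.61 0.45 0.14]
spoon A 0 R -60 mg 0.12 0.12 [ 0.48  0.8   0.05  1.71 -0.05  0.63  2.64] [-0.93  1.12  0.14  1.74  1.2   1.55  1.88] elbow/wrist z [0.44 0.41 0.14]
spoon A 0 R -30 mg 0.12 0.12 [ 0.48  0.8   0.05  1.71 -0.05  0.63  
[... 10195 characters left out ...]
69  0.51  2.14 -0.73  0.49 -0.45] [-1.62  1.5   0.93  2.27  1.58  0.56 -1.92] elbow/wrist z [0.31 0.27 0.15]
server B 0 R 90 mg 0.16 0.02 [-0.39  0.69  0.51  2.14 -0.73  0.49 -0.45] [ 0.35  1.13 -0.19  1.64 -1.26  1.51 -1.98] elbow/wrist z [ 0.62 -0.18  0.15]
server B 0 R 120 mg 0.16 0.02 [-0.39  0.69  0.51  2.14 -0.73  0.49 -0.45] [ 0.26  1.31 -0.33  1.14 -0.85  1.81 -2.3 ] elbow/wrist z [ 0.77 -0.12  0.15]
server B 0.2617993877991494 grasp bad [np.float64(6.048195247166156), np.float64(0.8093552668963999)] 0.020000000000000018
server B 0.5235987755982988 grasp bad [np.float64(54.390017998960175), np.float64(7.326357463445294)] 0.020000000000000018
real	3m47.777s
user	3m48.236s
sys	0m0.104s
```

```bash
cat >> plan.py <<'E'
ITEM={'spoon':(np.array([.530,-.3535]),-150.5),'server':(np.array([.488,-.0615]),-155.3)}
sg,yw_,o_,_,_=fit(); M=(sg,o_,yw_)
def rows(p0,R0,p1,R1):
    """one call's row (tool units) from pose 0 to pose 1"""
    return np.r_[R0.T@(p1-p0)/.15, R.from_matrix(R0.T@R1).as_rotvec()/np.pi]
def calls(p0,R0,p1,R1,step=.05):
    n=1
    while True:
        ps=[(p0,R0)]+path(p0,R0,p1,R1,n); rr=[rows(*ps[i],*ps[i+1]) for i in range(n)]
        if max(np.abs(r[:3]).max() for r in rr)<=1 and max(np.linalg.norm(r[3:])*180/8.3 for r in rr)<8: break
        n+=1
    for r in rr: print([round(float(x),3) for x in r],'x',int(np.ceil(max(np.linalg.norm(r[:3])*.15/step,np.linalg.norm(r[3:])*180/8.3))))
def now():
    d=load()[-1]; return np.array(d['joint_positions']),np.array(d['eef_pos']),np.array(d['tool_rot'])
def grasp(it,t,opt,x=.004,z=.0225):
    xy,yw=ITEM[it]; Rg=Rgrasp(yw,np.radians(t),opt); g=np.r_[xy+Ritem(yw)[:2,0]*x,z]; return g+G*Rg[:,2],Rg
E
python3 - <<'E'
from plan import *
q,p,Rc=now(); pg,Rg=grasp('spoon',15,'B'); up=pg+[0,0,.13]
print(pg,Rg); calls(p,Rc,up,Rg); print(follow(q,path(p,Rc,up,Rg,10)+path(up,Rg,pg,Rg,4),M))
E
```

```text
[ 0.53 -0.35  0.  ] [[ 0.84  0.49  0.23]
 [ 0.48 -0.87  0.13]
 [ 0.26  0.   -0.97]]
[-0.653, -0.19, 0.767, -0.047, 0.082, 0.138] x 4
[-0.86, 0.046, 0.556, -0.047, 0.082, 0.138] x 4
[-0.89, 0.365, 0.356, -0.047, 0.082, 0.138] x 4
[-0.734, 0.682, 0.22, -0.047, 0.082, 0.138] x 4
(array([ 0.35,  0.79,  0.41,  1.88, -0.98,  0.65,  0.42]), [np.float64(0.0001995110670988528), np.float64(2.3097444480764463e-05)], np.float64(0.2012325524465861))
```

{"method": "step_arm", "body": {
  "commands": [
    [-0.653,-0.19,0.767,-0.047,0.082,0.138],
    [-0.653,-0.19,0.767,-0.047,0.082,0.138],
    [-0.653,-0.19,0.767,-0.047,0.082,0.138],
    [-0.653,-0.19,0.767,-0.047,0.082,0.138]
  ]
}}

```text
clock: 3.5
eef_pos: [0.4739, 0.0761, 0.2651]
tool_rot: [[-0.337, 0.853, -0.399], [0.912, 0.191, -0.363], [-0.234, -0.487, -0.842]]
ft_force: [0.1, -0.4, 1.3]
finger_gap: 0.0603
finger_force: 0.0
```

{"method": "step_arm", "body": {
  "commands": [
    [-0.86,0.046,0.556,-0.047,0.082,0.138],
    [-0.86,0.046,0.556,-0.047,0.082,0.138],
    [-0.86,0.046,0.556,-0.047,0.082,0.138],
    [-0.86,0.046,0.556,-0.047,0.082,0.138]
  ]
}}

```text
clock: 3.9
eef_pos: [0.4906, -0.07, 0.2209]
tool_rot: [[0.152, 0.945, -0.289], [0.975, -0.192, -0.115], [-0.164, -0.264, -0.951]]
ft_force: [-0.7, 0.5, 0.6]
finger_gap: 0.0601
finger_force: 0.0
```

{"method": "step_arm", "body": {
  "commands": [
    [-0.89,0.365,0.356,-0.047,0.082,0.138],
    [-0.89,0.365,0.356,-0.047,0.082,0.138],
    [-0.89,0.365,0.356,-0.047,0.082,0.138],
    [-0.89,0.365,0.356,-0.047,0.082,0.138]
  ]
}}

```text
clock: 4.3
eef_pos: [0.5078, -0.2164, 0.1765]
tool_rot: [[0.587, 0.807, -0.06], [0.809, -0.584, 0.061], [0.015, -0.084, -0.996]]
ft_force: [0.1, 0.3, 0.1]
finger_gap: 0.0601
finger_force: 0.0
```

{"method": "step_arm", "body": {
  "commands": [
    [-0.734,0.682,0.22,-0.047,0.082,0.138],
    [-0.734,0.682,0.22,-0.047,0.082,0.138],
    [-0.734,0.682,0.22,-0.047,0.082,0.138],
    [-0.734,0.682,0.22,-0.047,0.082,0.138],
    [-0.734,0.682,0.22,-0.047,0.082,0.138],
    [-0.734,0.682,0.22,-0.047,0.082,0.138]
  ]
}}

```text
clock: 4.9
eef_pos: [0.5287, -0.3534, 0.133]
tool_rot: [[0.842, 0.491, 0.222], [0.474, -0.871, 0.128], [0.256, -0.002, -0.967]]
ft_force: [0.5, -0.1, -0.7]
finger_gap: 0.0597
finger_force: 0.0
```

```bash
python3 s.py
python3 - <<'E'
from h import *
np.set_printoptions(precision=4,suppress=True)
c=cam('wrist'); im=imaging.read_camera('wrist'); bgr=im[:,:,::-1].copy()
for r in spotter.trace('spoon','wrist')[:2]:
    v,u=np.nonzero(r['region']); dark=im[v,u].max(1)<70; print(r['score'],r['rect'],dark.sum())
    if dark.sum()>50:
        P=np.array([at_z('wrist',a,b,.02,c)[:2] for a,b in zip(u[dark],v[dark])])
        (cx,cy),wh,an=cv2.minAreaRect((P*1000).astype(np.float32)); m=P.mean(0); V=np.linalg.svd(P-m,full_matrices=False)[2][0]; V=-V*np.sign(V[0]); t=(P-m)@V
        print(cx,cy,wh,an,'yaw',np.degrees(np.arctan2(V[1],V[0])),'ends',m+V*t.min(),m+V*t.max())
for q,z in [('spoon',.01),('spoon_foot',.01)]:
    for r in spotter.landmark_of(q,'wrist')[:2]:
        p=r['position']; print(q,r['score'],p,at_z('wrist',p[1],p[0],z,c))
cv2.imwrite('pics/w1.png',bgr)
im=imaging.read_camera('side'); cv2.imwrite('pics/side1.png',im[:,:,::-1])
E
```

```text
4.9 [ 0.2545  0.6526  0.5472  1.7745 -0.784   0.8582  0.1812] [ 0.5287 -0.3534  0.133 ]
[[ 0.8423  0.4911  0.2222]
 [ 0.4742 -0.8711  0.1277]
 [ 0.2562 -0.0022 -0.9666]] 0.05974525181735372 0.0 [ 0.515  -0.1027 -0.6643]
0.92 [289.4, 82.9, 354.6, 322.8] 3350
572.1022338867188 -332.2887268066406 (131.29823303222656, 16.396854400634766) 29.333026885986328 yaw -150.57829206681023 ends [ 0.6292 -0.3   ] [ 0.5149 -0.3645]
spoon 0.89 [223.6, 322.0] [ 0.5319 -0.3549  0.01  ]
spoon_foot 0.64 [86.1, 323.8] [ 0.6322 -0.3001  0.01  ]
```

View pics/side1.png

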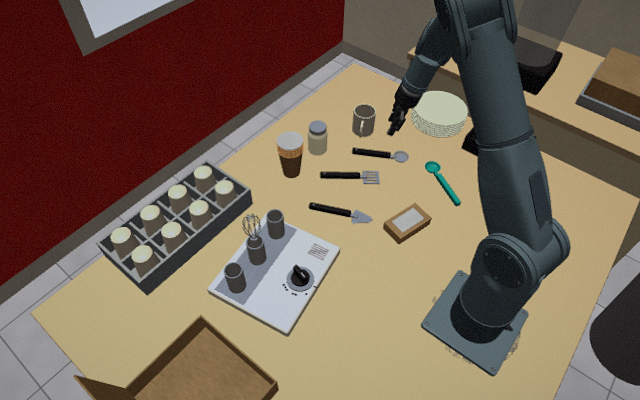

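View pics/w1.png

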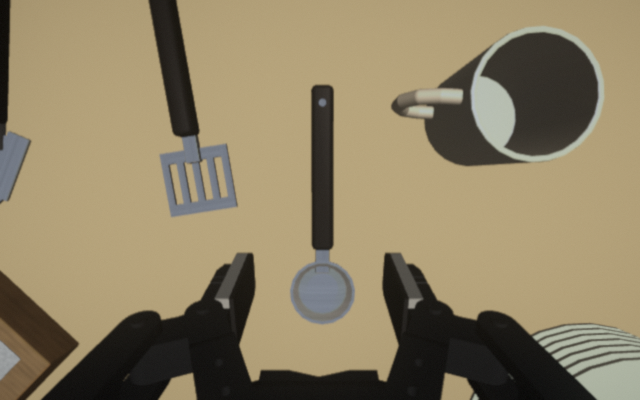

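The side view is unobstructed now: spoon at (380,154), cups at (235,277), (256,249) and (276,223), dial at (300,277). The wrist view shows the real black spoon at (322,200), midway between the fingers. I'll descend, and use this view to measure the dryer.

```bash
sed -i "s/\[.530,-.3535\]/[.531,-.3548]/" plan.py
python3 - <<'E'
from plan import *; from h import spotter, at_z, cam, imaging
np.set_printoptions(precision=4,suppress=True)
q,p,Rc=now(); pg,Rg=grasp('spoon',15,'B'); a=pg+[0,0,.03]
calls(p,Rc,a,Rg); calls(a,Rg,pg,Rg,.015); print(follow(q,path(p,Rc,pg,Rg,5),M))
for n in ['side','top']:
    imaging.read_camera(n)
    for k,z in [('cup_b',.035),('dial_grip',.072),('dryer',0)]:
        for r in spotter.landmark_of(k,n)[:4]:
            v=r['position']; print(n,k,round(r['score'],2),np.array(v),at_z(n,v[1],v[0],z))
    for r in spotter.trace('cup_b',n)[:3]:
        print(n,'cup',r['rect'],r['region'].sum())
E
```

```text
[-0.155, 0.017, 0.639, -0.001, 0.001, -0.001] x 2
[-0.052, 0.0, 0.193, 0.0, 0.0, 0.0] x 2
(array([ 0.3605,  0.8364,  0.3967,  1.7913, -0.9482,  0.6681,  0.3591]), [np.float64(7.057783305666855e-05), np.float64(9.506975620064623e-06)], np.float64(0.36176649563649177))
side cup_b 0.9 [283.3 235.4] [0.5604 0.3366 0.035 ]
side cup_b 0.83 [259.1 256.9] [0.5683 0.2438 0.035 ]
side cup_b 0.83 [228.5 274.2] [0.6019 0.1344 0.035 ]
side cup_b 0.71 [212.2 340.2] [ 0.4865 -0.0392  0.035 ]
side dial_grip 0.77 [271.6 298.8] [0.4359 0.2145 0.072 ]
side dial_grip 0.22 [155.3 384.2] [ 0.501  -0.2966  0.072 ]
side dryer 0.76 [272.2 273.4] [0.5188 0.2322 0.    ]
side cup [223.0, 260.4, 245.4, 294.5] 508
side cup [244.9, 234.7, 264.6, 265.1] 406
side cup [266.5, 208.3, 285.6, 237.1] 455
top cup_b 0.83 [189.  210.6] [0.5755 0.2453 0.035 ]
top cup_b 0.8 [198.7 172.1] [0.549  0.3438 0.035 ]
top cup_b 0.75 [183.8 254.8] [0.5904 0.1311 0.035 ]
top cup_b 0.32 [172.1 416.7] [ 0.6267 -0.2918  0.035 ]
top dial_grip 0.84 [244.9 215.3] [0.4325 0.2168 0.072 ]
top dial_grip 0.39 [188.4 213.3] [0.5721 0.2276 0.072 ]
top dryer 0.75 [214.8 217.2] [0.5109 0.235  0.    ]
top cup [150.0, 184.1, 184.4, 206.6] 607
top cup [237.8, 169.9, 260.9, 191.5] 408
top cup [196.8, 177.2, 219.3, 203.0] 288
```

{"method": "step_arm", "body": {
  "commands": [
    [-0.155,0.017,0.639,0,0,0],
    [-0.155,0.017,0.639,0,0,0],
    [-0.155,0.017,0.639,0,0,0],
    [-0.207,0.017,0.832,0,0,0],
    [-0.207,0.017,0.832,0,0,0],
    [-0.207,0.017,0.832,0,0,0]
  ]
}}

```text
clock: 6.25
eef_pos: [0.5303, -0.3579, 0.0057]
tool_rot: [[0.845, 0.486, 0.223], [0.47, -0.874, 0.125], [0.256, -0.001, -0.967]]
ft_force: [-0.5, 0.1, 0.2]
finger_gap: 0.0604
finger_force: 0.0
```

{"method": "step_arm", "body": {
  "commands": [
    [0,0,0,0,0,0],
    [0,0,0,0,0,0],
    [0,0,0,0,0,0],
    [0,0,0,0,0,0],
    [0,0,0,0,0,0],
    [0,0,0,0,0,0],
    [0,0,0,0,0,0],
    [0,0,0,0,0,0]
  ],
  "fingers": 10
}}

```text
clock: 7.05
eef_pos: [0.5306, -0.3577, 0.0056]
tool_rot: [[0.844, 0.487, 0.224], [0.47, -0.874, 0.125], [0.257, -0.0, -0.966]]
ft_force: [-1.9, 1.6, 7.6]
finger_gap: 0.0167
finger_force: 59.8
```

```bash
python3 s.py
cat > dry.py <<'E'
# fit dryer pose (x,y,yaw) to cup-rim circles and housing outline using masks in top & side
from h import *
from scipy.optimize import minimize
np.set_printoptions(precision=4,suppress=True)
def housing(x,y,a):
    c,s=np.cos(a),np.sin(a); pts=[]
    for z in (0,.035):
        for dx in (-.13,.13):
            for dy in (-.15,.15): pts.append([x+c*dx-s*dy,y+s*dx+c*dy,z])
    return np.array(pts)
def edges(name):
    im=imaging.read_camera(name); g=cv2.GaussianBlur(cv2.cvtColor(im,cv2.COLOR_RGB2GRAY),(3,3),0); e=cv2.Canny(g,40,100)
    return im, cv2.distanceTransform(255-e,cv2.DIST_L2,5)
V={n:(cam(n),*edges(n)) for n in ('top','side')}
def line(a,b,n=60): return a+(b-a)*np.linspace(0,1,n)[:,None]
def cost(v,which=('top','side'),det=False):
    x,y,a=v; tot=[]
    h=housing(x,y,a)[4:]; L=[line(h[0],h[1]),line(h[0],h[2]),line(h[1],h[3]),line(h[2],h[3])]
    c,s=np.cos(a),np.sin(a); th=np.linspace(0,2*np.pi,60)
    for k in (-.1,0,.1):
        m=np.array([x+c*.06-s*k,y+s*.06+c*k]); L.append(np.c_[m[0]+.0245*np.cos(th),m[1]+.0245*np.sin(th),np.full(60,.12)])
    for n in which:
        cm,im,dt=V[n]
        for P in L:
            px=np.array([proj(n,p,cm) for p in P]); d=cv2.remap(dt,px[:,0].astype(np.float32).reshape(-1,1),px[:,1].astype(np.float32).reshape(-1,1),cv2.INTER_LINEAR)
            tot.append(np.minimum(d,6).mean())
    return tot if det else np.mean(tot)
if __name__=='__main__':
    for w in (('top',),('side',),('top','side')):
        b=min((minimize(cost,[.512+i,.233+j,k],args=(w,),method='Nelder-Mead',options=dict(initial_simplex=np.array([[.512+i,.233+j,k],[.52+i,.233+j,k],[.512+i,.241+j,k],[.512+i,.233+j,k+.06]]))) for i in (-.008,.008) for j in (-.008,.008) for k in (.08,.16,.22)),key=lambda r:r.fun)
        x,y,a=b.x; print(w,b.x,np.degrees(a),b.fun,np.array(cost(b.x,w,True)))
        for k in (-.1,0,.1): print('  cup',k,[x+np.cos(a)*.06-np.sin(a)*k,y+np.sin(a)*.06+np.cos(a)*k])
        print('  dial',x-.08*np.cos(a),y-.08*np.sin(a))
E
python3 dry.py
```

```text
7.05 [ 0.3563  0.8395  0.4073  1.7857 -0.9503  0.675   0.3534] [ 0.5306 -0.3577  0.0056]
[[ 0.8444  0.4866  0.2242]
 [ 0.4702 -0.8736  0.1251]
 [ 0.2567 -0.0002 -0.9665]] 0.016689097207160903 59.84208941459656 [-1.9087  1.6239  7.5506]
('top',) [0.5151 0.2261 0.1791] 10.263504787850344 0.7696437835693359 [0.5987 0.4477 0.712  1.4471 0.8216 0.6484 0.7119]
  cup -0.1 [np.float64(0.5919266233277217), np.float64(0.13834720704557485)]
  cup 0 [np.float64(0.5741090751391306), np.float64(0.2367470798938018)]
  cup 0.1 [np.float64(0.5562915269505394), np.float64(0.33514695274202877)]
  dial 0.4363492531516128 0.2118025124297742
('side',) [0.5095 0.2302 0.1751] 10.034070389212038 0.7267908453941345 [0.7246 1.2422 0.4308 0.9023 0.5775 0.6074 0.6027]
  cup -0.1 [np.float64(0.5860151559357808), np.float64(0.1422003429170124)]
  cup 0 [np.float64(0.5685917805881842), np.float64(0.24067077498419062)]
  cup 0.1 [np.float64(0.5511684052405875), np.float64(0.33914120705136885)]
  dial 0.4307331756941346 0.21627804949755527
('top', 'side') [0.5101 0.2298 0.1741] 9.975257308808422 0.84575355052948 [1.7277 0.4337 1.6396 0.3249 1.0081 0.7107 0.8249 0.5746 1.3291 0.313
 1.005  0.6779 0.6131 0.6583]
  cup -0.1 [np.float64(0.5865487569670781), np.float64(0.14173114403148368)]
  cup 0 [np.float64(0.5692264688967674), np.float64(0.24021940899746413)]
  cup 0.1 [np.float64(0.5519041808264568), np.float64(0.3387076739634446)]
  dial 0.43134289794439473 0.21596820569902928
```

```bash
cat > carry.py <<'E'
from plan import *
import sys
np.set_printoptions(precision=3,suppress=True)
def rel(it,q,p,Rc,x):   # item pose in tool: rotation and foot
    yw=ITEM[it][1]; g=p-G*Rc[:,2]; I=Ritem(yw); foot=g-(.115+x)*I[:,0]; foot[2]=.01
    return Rc.T@I, Rc.T@(foot-p)
def upright(h,Rrel):
    z=-np.array([np.cos(h),np.sin(h),0]); x=np.array([0,0,1.]); return np.column_stack([x,np.cross(z,x),z])@Rrel.T
E
python3 - <<'E'
from carry import *; import json
q,p,Rc=now(); RR,f=rel('spoon',q,p,Rc,.0066); print(f); json.dump([RR.tolist(),f.tolist()],open('spoon.json','w'))
cup=np.array([.554,.337])
for h in (-20,-30,-40,-50,-60):
    Rf=upright(np.radians(h),RR); fin=np.r_[cup,.042]-Rf@f; hi=fin+[0,0,.11]
    w1=p+[0,0,.15]; Rm=upright(np.radians(min(h+0,0)),RR)
    m1=np.array([.43,-.05,.36]); m2=np.array([.41,.2,.36])
    ps=path(p,Rc,w1,Rc,4)+path(w1,Rc,m1,Rf,10); r1=follow(q,ps,M); r2=follow(r1[0],path(m1,Rf,m2,Rf,5),M); r3=follow(r2[0],path(m2,Rf,hi,Rf,5),M); r4=follow(r3[0],path(hi,Rf,fin,Rf,5),M)
    print(h,[(np.round(r[1],1),round(float(r[2]),2)) for r in (r1,r2,r3,r4)],r4[0],fk(r4[0],*M,full=True)[2][4:6],fin)
E
```

```text
[ 0.114 -0.001  0.026]
-20 [(array([116.8,   9.2]), 0.02), (array([101.9,   8. ]), 0.02), (array([0., 0.]), 0.02), (array([0., 0.]), 0.03)] [-0.55   1.052 -0.788  1.959  1.895  1.881 -1.138] [array([0.327, 0.327, 0.415]), array([0.257, 0.448, 0.242])] [0.558 0.336 0.159]
-30 [(array([88.1,  6.9]), 0.02), (array([68.9,  5.4]), 0.02), (array([0., 0.]), 0.02), (array([0., 0.]), 0.05)] [-0.655  1.039 -0.681  1.819  1.7    1.858 -1.157] [array([0.327, 0.371, 0.419]), array([0.281, 0.498, 0.242])] [0.558 0.335 0.159]
-40 [(array([84.2,  6.6]), 0.02), (array([63.3,  4.9]), 0.02), (array([0., 0.]), 0.19), (array([0., 0.]), 0.37)] [-1.665  1.197  0.823  1.726  0.628  0.93  -0.758] [array([0.152, 0.514, 0.393]), array([0.313, 0.543, 0.242])] [0.557 0.334 0.159]
-50 [(array([47.3,  3.6]), 0.02), (array([26.,  2.]), 0.02), (array([0., 0.]), 0.24), (array([0., 0.]), 0.39)] [-1.589  1.229  0.813  1.568  0.491  1.123 -0.669] [array([0.19 , 0.535, 0.387]), array([0.352, 0.581, 0.243])] [0.557 0.334 0.159]
-60 [(array([9.7, 0.7]), 0.02), (array([0., 0.]), 0.06), (array([0., 0.]), 0.29), (array([0., 0.]), 0.42)] [-1.497  1.261  0.791  1.404  0.405  1.324 -0.631] [array([0.234, 0.551, 0.38 ]), array([0.398, 0.613, 0.243])] [0.556 0.333 0.159]
```

Run:
```python
from carry import *; import json
q,p,Rc=now(); RR,f=map(np.array,json.load(open('spoon.json')))
cup=np.array([.554,.337])
for h in (-45,-60):
  for dz in (.25,):
    Rf=upright(np.radians(h),RR); fin=np.r_[cup,.042]-Rf@f; hi=fin+[0,0,dz]
    w1=p+[0,0,.3]
    r1=follow(q,path(p,Rc,w1,Rc,6),M); ps=path(w1,Rc,hi,Rf,15); r2=follow(r1[0],ps,M); r3=follow(r2[0],path(hi,Rf,fin,Rf,6),M)
    print(h,[(np.round(r[1],1),round(float(r[2]),2)) for r in (r1,r2,r3)],r2[0],r3[0],fk(r3[0],*M,full=True)[2][4:6])
    low=[(np.round(a+B@f,2)) for a,B in ps]; print(low[::2])
    calls(p,Rc,w1,Rc); calls(w1,Rc,hi,Rf)
```

```text
-45 [(array([0., 0.]), 0.42), (array([0., 0.]), 0.42), (array([0., 0.]), 0.46)] [-1.39   0.647  0.408  1.619  1.008  1.489 -0.64 ] [-1.344  1.025  0.338  1.635  0.959  1.303 -0.979] [array([0.234, 0.493, 0.429]), array([0.332, 0.563, 0.242])]
[array([ 0.63, -0.24,  0.31]), array([ 0.62, -0.14,  0.3 ]), array([ 0.6 , -0.04,  0.29]), array([0.59, 0.05, 0.29]), array([0.58, 0.13, 0.28]), array([0.57, 0.2 , 0.28]), array([0.56, 0.27, 0.28]), array([0.55, 0.34, 0.29])]
[0.257, -0.0, -0.966, 0.0, 0.0, 0.0] x 3
[0.257, -0.0, -0.966, 0.0, 0.0, 0.0] x 3
[0.624, -0.986, -0.012, -0.08, -0.084, -0.137] x 4
[0.912, -0.59, -0.424, -0.08, -0.084, -0.137] x 4
[0.891, -0.039, -0.751, -0.08, -0.084, -0.137] x 4
[0.567, 0.495, -0.891, -0.08, -0.084, -0.137] x 4
-60 [(array([0., 0.]), 0.42), (array([0., 0.]), 0.25), (array([0., 0.]), 0.29)] [-1.359  0.799  0.511  1.378  0.809  1.661 -0.557] [-1.312  1.13   0.425  1.393  0.707  1.476 -0.839] [array([0.277, 0.527, 0.408]), array([0.398, 0.613, 0.242])]
[array([ 0.63, -0.25,  0.31]), array([ 0.62, -0.14,  0.3 ]), array([ 0.61, -0.05,  0.29]), array([0.6 , 0.04, 0.28]), array([0.58, 0.12, 0.28]), array([0.57, 0.2 , 0.28]), array([0.56, 0.27, 0.28]), array([0.55, 0.34, 0.29])]
[0.257, -0.0, -0.966, 0.0, 0.0, 0.0] x 3
[0.257, -0.0, -0.966, 0.0, 0.0, 0.0] x 3
[0.622, -0.985, -0.013, -0.069, -0.095, -0.118] x 4
[0.867, -0.653, -0.423, -0.069, -0.095, -0.118] x 4
[0.844, -0.193, -0.78, -0.069, -0.095, -0.118] x 4
[0.559, 0.271, -0.986, -0.069, -0.095, -0.118] x 4
```

{"method": "step_arm", "body": {
  "commands": [
    [0.05,0,-0.2,0,0,0],
    [0.257,0,-0.966,0,0,0],
    [0.257,0,-0.966,0,0,0],
    [0.257,0,-0.966,0,0,0],
    [0.257,0,-0.966,0,0,0]
  ]
}}

```text
clock: 7.65
eef_pos: [0.5319, -0.3587, 0.1576]
tool_rot: [[0.843, 0.487, 0.227], [0.471, -0.874, 0.122], [0.258, 0.004, -0.966]]
ft_force: [0.0, -0.8, -1.1]
finger_gap: 0.0168
finger_force: 59.0
```

{"method": "step_arm", "body": {
  "commands": [
    [0.257,0,-0.966,0,0,0],
    [0.257,0,-0.966,0,0,0],
    [0.257,0,-0.966,0,0,0],
    [0.257,0,-0.966,0,0,0]
  ]
}}

```text
clock: 8.05
eef_pos: [0.5327, -0.3598, 0.3097]
tool_rot: [[0.843, 0.486, 0.23], [0.471, -0.874, 0.12], [0.26, 0.007, -0.966]]
ft_force: [-0.4, -0.1, -0.9]
finger_gap: 0.0167
finger_force: 59.2
```

{"method": "step_arm", "body": {
  "commands": [
    [0.624,-0.986,-0.012,-0.08,-0.084,-0.137],
    [0.624,-0.986,-0.012,-0.08,-0.084,-0.137],
    [0.624,-0.986,-0.012,-0.08,-0.084,-0.137],
    [0.624,-0.986,-0.012,-0.08,-0.084,-0.137],
    [0.624,-0.986,-0.012,-0.08,-0.084,-0.137]
  ]
}}

```text
clock: 8.55
eef_pos: [0.5392, -0.1734, 0.3275]
tool_rot: [[0.609, 0.771, 0.186], [0.79, -0.569, -0.228], [-0.07, 0.286, -0.956]]
ft_force: [-0.1, -0.5, -2.0]
finger_gap: 0.0164
finger_force: 59.2
```

```bash
python3 s.py
```

```text
8.55 [-0.5576  0.1958  0.7733  1.8942  0.0698  0.8768 -0.4948] [ 0.5392 -0.1734  0.3275]
[[ 0.6091  0.771   0.1857]
 [ 0.79   -0.5692 -0.228 ]
 [-0.0701  0.2856 -0.9558]] 0.016429754645239655 59.21317398548126 [-0.1177 -0.4697 -1.9767]
```

Held. I'll carry on to above the left cup.

{"method": "step_arm", "body": {
  "commands": [
    [0.912,-0.59,-0.424,-0.08,-0.084,-0.137],
    [0.912,-0.59,-0.424,-0.08,-0.084,-0.137],
    [0.912,-0.59,-0.424,-0.08,-0.084,-0.137],
    [0.912,-0.59,-0.424,-0.08,-0.084,-0.137],
    [0.912,-0.59,-0.424,-0.08,-0.084,-0.137]
  ]
}}

```text
clock: 9.05
eef_pos: [0.5434, -0.0028, 0.3526]
tool_rot: [[0.301, 0.913, 0.276], [0.834, -0.112, -0.54], [-0.461, 0.393, -0.795]]
ft_force: [0.5, -0.7, -1.1]
finger_gap: 0.0164
finger_force: 59.3
```

{"method": "step_arm", "body": {
  "commands": [
    [0.891,-0.039,-0.751,-0.08,-0.084,-0.137],
    [0.891,-0.039,-0.751,-0.08,-0.084,-0.137],
    [0.891,-0.039,-0.751,-0.08,-0.084,-0.137],
    [0.891,-0.039,-0.751,-0.08,-0.084,-0.137],
    [0.891,-0.039,-0.751,-0.08,-0.084,-0.137]
  ]
}}

```text
clock: 9.55
eef_pos: [0.5489, 0.1675, 0.3777]
tool_rot: [[0.007, 0.886, 0.463], [0.608, 0.364, -0.705], [-0.794, 0.286, -0.537]]
ft_force: [0.5, -0.1, -1.3]
finger_gap: 0.0161
finger_force: 59.4
```

{"method": "step_arm", "body": {
  "commands": [
    [0.567,0.495,-0.891,-0.08,-0.084,-0.137],
    [0.567,0.495,-0.891,-0.08,-0.084,-0.137],
    [0.567,0.495,-0.891,-0.08,-0.084,-0.137],
    [0.567,0.495,-0.891,-0.08,-0.084,-0.137],
    [0.567,0.495,-0.891,-0.08,-0.084,-0.137],
    [0.567,0.495,-0.891,-0.08,-0.084,-0.137],
    [0.567,0.495,-0.891,-0.08,-0.084,-0.137]
  ]
}}

```text
clock: 10.25
eef_pos: [0.5576, 0.3312, 0.4082]
tool_rot: [[-0.178, 0.709, 0.682], [0.19, 0.705, -0.683], [-0.966, 0.008, -0.26]]
ft_force: [-0.2, -0.7, -1.3]
finger_gap: 0.0165
finger_force: 59.4
```

```bash
python3 s.py
cat > look.py <<'E'
from carry import *; import json,sys
from h import *
np.set_printoptions(precision=4,suppress=True)
it=sys.argv[1]; tag=sys.argv[2]
q,p,Rc=now(); RR,f=map(np.array,json.load(open(it+'.json'))); I=Rc@RR
print('foot',p+Rc@f,'item axis tilt deg',np.degrees(np.arccos(I[2,0])), I[:,0])
tiles=[]
for n in sys.argv[3:]:
    c=cam(n); im=imaging.read_camera(n)[:,:,::-1].copy(); foot=p+Rc@f
    u=proj(n,foot,c)
    for k in (it+'_foot',it):
        for r in spotter.landmark_of(k,n)[:2]:
            print(n,k,round(r['score'],2),r['position'][::-1],'expected',proj(n,foot+I[:,0]*(0 if 'foot' in k else .115),c))
    x,y=np.clip(np.int32(u),[100,75],[540,325]); t=im[y-75:y+75,x-100:x+100]; 
    tiles.append(cv2.resize(t,(400,300),interpolation=cv2.INTER_CUBIC) if n!='wrist' else cv2.resize(im,(400,300)))
cv2.imwrite(f'pics/{tag}.png',np.hstack(tiles))
E
python3 look.py spoon l1 top side
```

```text
10.25 [-1.4272  0.6553  0.472   1.6189  0.9794  1.4599 -0.6208] [0.5576 0.3312 0.4082]
[[-0.1777  0.7093  0.6822]
 [ 0.19    0.7049 -0.6834]
 [-0.9656  0.0082 -0.26  ]] 0.016479309206038677 59.42377746105194 [-0.2008 -0.7384 -1.3094]
foot [0.5543 0.3348 0.2914] item axis tilt deg 0.21358684882984688 [ 0.0013 -0.0035  1.    ]
top spoon_foot 0.91 [430.3, 325.5] expected [123.6638 181.1714]
top spoon 0.84 [450.3, 285.6] expected [ 85.9059 169.7037]
top spoon 0.73 [86.3, 167.5] expected [ 85.9059 169.7037]
side spoon 0.98 [214.5, 198.9] expected [213.8226 198.5651]
side spoon 0.59 [437.2, 181.1] expected [213.8226 198.5651]
```

View pics/l1.png

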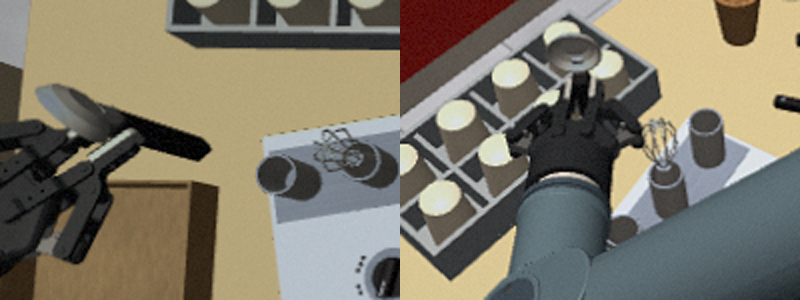

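{"method": "step_arm", "body": {
  "commands": [
    [0.5,-0.005,0.135,0,0,0],
    [0.7,-0.006,0.19,0,0,0],
    [0.9,-0.007,0.245,0,0,0],
    [1.0,-0.008,0.27,0,0,0],
    [1.0,-0.008,0.27,0,0,0],
    [1.0,-0.008,0.27,0,0,0]
  ]
}}

```text
clock: 11.15
eef_pos: [0.5578, 0.3344, 0.2548]
tool_rot: [[-0.176, 0.706, 0.686], [0.19, 0.708, -0.68], [-0.966, 0.011, -0.259]]
ft_force: [0.7, 0.6, -0.8]
finger_gap: 0.0166
finger_force: 59.4
```

```bash
python3 s.py; python3 look.py spoon l2 top side
python3 - <<'E'
from dry import *
for n,v in (('top',[.5151,.2261,.1791]),('side',[.5095,.2302,.1751])):
    x,y,a=v; print(n,'cupL rim px',proj(n,[x+np.cos(a)*.06-np.sin(a)*.1,y+np.sin(a)*.06+np.cos(a)*.1,.12]))
E
```

```text
11.15 [-1.3975  0.8752  0.4241  1.6611  0.9432  1.3309 -0.8421] [0.5578 0.3344 0.2548]
[[-0.1761  0.7061  0.6858]
 [ 0.1901  0.708  -0.6801]
 [-0.9658  0.0106 -0.259 ]] 0.016589197807743053 59.39221680164337 [ 0.6848  0.5743 -0.7776]
foot [0.5548 0.338  0.1381] item axis tilt deg 0.25768937011047477 [-0.0011 -0.0044  1.    ]
top spoon_foot 0.66 [158.3, 193.5] expected [157.14   191.3737]
top spoon_foot 0.64 [430.5, 327.4] expected [157.14   191.3737]
top spoon 0.84 [450.2, 287.6] expected [132.3761 184.0043]
top spoon 0.68 [132.6, 181.2] expected [132.3761 184.0043]
side spoon_foot 0.56 [460.5, 205.6] expected [231.022 265.615]
side spoon 0.94 [222.9, 241.2] expected [224.1396 240.4791]
side spoon 0.88 [439.1, 180.5] expected [224.1396 240.4791]
top cupL rim px [161.7069 191.7237]
side cupL rim px [232.7139 270.2531]
```

View pics/l2.png

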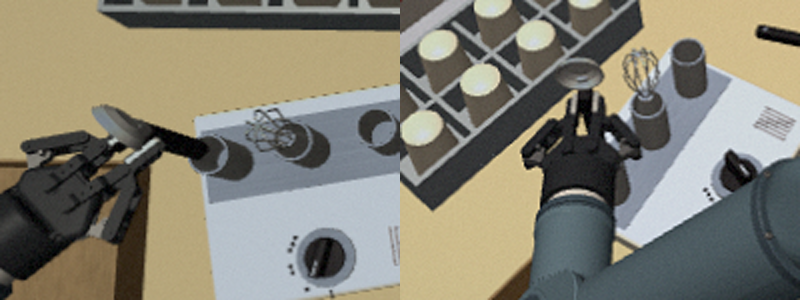

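The foot is over the left cup's mouth: foot tip at about (161,190), rim centre (162,192). The estimate is 1–4 mm off and the play is 7 mm, so I'll lower gently.

{"method": "step_arm", "body": {
  "commands": [
    [0.07,0,0.019,0,0,0],
    [0.14,0,0.037,0,0,0],
    [0.21,0,0.056,0,0,0],
    [0.27,0,0.072,0,0,0],
    [0.27,0,0.072,0,0,0]
  ]
}}

```text
clock: 12.05
eef_pos: [0.5567, 0.334, 0.2089]
tool_rot: [[-0.18, 0.706, 0.685], [0.187, 0.708, -0.681], [-0.966, 0.005, -0.259]]
ft_force: [-0.5, -1.2, -0.8]
finger_gap: 0.0165
finger_force: 59.4
```

{"method": "step_arm", "body": {
  "commands": [
    [0.07,0,0.019,0,0,0],
    [0.14,0,0.037,0,0,0],
    [0.21,0,0.056,0,0,0],
    [0.27,0,0.072,0,0,0],
    [0.27,0,0.072,0,0,0]
  ]
}}

```text
clock: 12.55
eef_pos: [0.5569, 0.3344, 0.1672]
tool_rot: [[-0.18, 0.706, 0.685], [0.187, 0.708, -0.681], [-0.966, 0.006, -0.26]]
ft_force: [-0.5, -0.7, -1.2]
finger_gap: 0.0162
finger_force: 59.4
```

```bash
python3 s.py; python3 look.py spoon l3 top side
```

```text
12.55 [-1.3801  1.0178  0.395   1.6409  0.9249  1.2739 -0.9435] [0.5569 0.3344 0.1672]
[[-0.1799  0.7059  0.6851]
 [ 0.1874  0.7083 -0.6806]
 [-0.9657  0.0059 -0.2598]] 0.016203944570842985 59.392624497413635 [-0.526  -0.7425 -1.2218]
foot [0.5534 0.3377 0.0504] item axis tilt deg 0.18679446814871706 [ 0.0028 -0.0017  1.    ]
top spoon_foot 0.71 [429.3, 329.0] expected [172.2246 196.3522]
top spoon 0.97 [449.8, 287.3] expected [152.0379 190.2587]
top spoon 0.93 [155.5, 186.7] expected [152.0379 190.2587]
side spoon_foot 0.95 [460.2, 206.8] expected [236.1659 282.333 ]
side spoon 0.8 [439.6, 177.3] expected [229.8946 260.1161]
side spoon 0.56 [229.8, 260.4] expected [229.8946 260.1161]
```

{"method": "step_arm", "body": {
  "commands": [
    [0.017,0,0.0045,0,0,0],
    [0.033,0,0.009,0,0,0],
    [0.05,0,0.0135,0,0,0],
    [0.05,0,0.0135,0,0,0],
    [0.05,0,0.0135,0,0,0]
  ]
}}

```text
clock: 13.35
eef_pos: [0.5574, 0.3347, 0.1611]
tool_rot: [[-0.178, 0.706, 0.685], [0.189, 0.708, -0.68], [-0.966, 0.008, -0.26]]
ft_force: [-0.4, -0.5, -1.5]
finger_gap: 0.0165
finger_force: 59.4
```

{"method": "step_arm", "body": {
  "commands": [
    [0.007,0,0.002,0,0,0],
    [0.013,0,0.0035,0,0,0],
    [0.013,0,0.0035,0,0,0]
  ]
}}

```text
clock: 13.65
eef_pos: [0.5574, 0.3347, 0.159]
tool_rot: [[-0.178, 0.706, 0.685], [0.189, 0.708, -0.68], [-0.966, 0.008, -0.26]]
ft_force: [0.8, 0.3, -1.5]
finger_gap: 0.0166
finger_force: 59.4
```

{"method": "step_arm", "body": {
  "commands": [
    [0.007,0,0.002,0,0,0],
    [0.013,0,0.0035,0,0,0],
    [0.013,0,0.0035,0,0,0]
  ]
}}

```text
clock: 13.95
eef_pos: [0.5574, 0.3347, 0.157]
tool_rot: [[-0.178, 0.706, 0.685], [0.189, 0.708, -0.68], [-0.966, 0.008, -0.26]]
ft_force: [0.3, -0.4, -1.8]
finger_gap: 0.0168
finger_force: 59.4
```

{"method": "step_arm", "body": {
  "commands": [
    [0.007,0,0.002,0,0,0],
    [0.01,0,0.0027,0,0,0],
    [0.01,0,0.0027,0,0,0]
  ]
}}

```text
clock: 14.25
eef_pos: [0.5577, 0.3347, 0.1564]
tool_rot: [[-0.177, 0.706, 0.686], [0.189, 0.708, -0.681], [-0.966, 0.009, -0.258]]
ft_force: [-0.5, 0.7, 4.7]
finger_gap: 0.0161
finger_force: 59.7
```

{"method": "step_arm", "body": {
  "commands": [
    [0,0,0,0,0,0],
    [0,0,0,0,0,0],
    [0,0,0,0,0,0],
    [0,0,0,0,0,0],
    [0,0,0,0,0,0]
  ],
  "fingers": 45
}}

```text
clock: 14.75
eef_pos: [0.5575, 0.3347, 0.1555]
tool_rot: [[-0.178, 0.706, 0.685], [0.189, 0.708, -0.68], [-0.966, 0.008, -0.26]]
ft_force: [-0.3, -0.1, 0.7]
finger_gap: 0.0448
finger_force: 0.0
```

{"method": "step_arm", "body": {
  "commands": [
    [0,0,-0.15,0,0,0],
    [0,0,-0.3,0,0,0],
    [0,0,-0.5,0,0,0],
    [0,0,-0.7,0,0,0],
    [-0.1,0,-0.9,0,0,0],
    [-0.1,0,-0.9,0,0,0],
    [-0.1,0,-0.9,0,0,0]
  ]
}}

```text
clock: 15.45
eef_pos: [0.4675, 0.4242, 0.2052]
tool_rot: [[-0.178, 0.705, 0.686], [0.19, 0.709, -0.679], [-0.965, 0.009, -0.26]]
ft_force: [-1.4, -0.1, 0.2]
finger_gap: 0.0448
finger_force: 0.0
```

```bash
python3 s.py
python3 - <<'E'
from h import *
np.set_printoptions(precision=4,suppress=True)
im=imaging.read_camera('wrist')[:,:,::-1]; t=imaging.read_camera('top')[:,:,::-1]
cv2.imwrite('pics/rel.png',np.hstack([cv2.resize(im,(400,300)),cv2.resize(t[116:266,57:257],(400,300),interpolation=cv2.INTER_CUBIC)]))
E
```

```text
15.45 [-1.5057  0.9899  0.3454  1.5225  0.8223  1.4788 -0.88  ] [0.4675 0.4242 0.2052]
[[-0.1784  0.7054  0.6859]
 [ 0.19    0.7087 -0.6794]
 [-0.9654  0.0091 -0.2605]] 0.044793569645566675 0.0 [-1.3574 -0.0886  0.234 ]
```

View pics/rel.png

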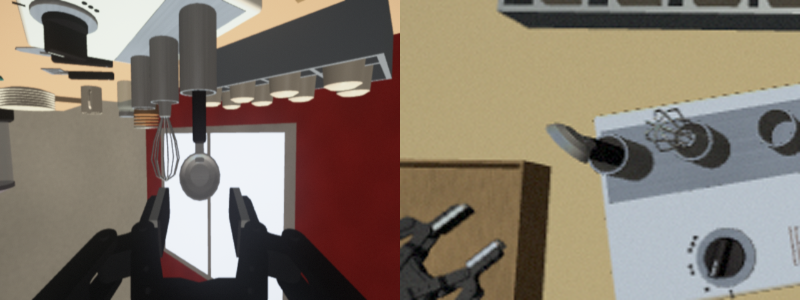

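The spoon stands upright in the left cup and the whisk is untouched; the wrist picture shows them upside down. Next is the server.

```bash
cat > srch2.py <<'E'
from carry import *
q,p,Rc=now(); cup=np.array([.590,.140]); out=[]
for opt in 'AB':
  for t in (0,6):
    pg,Rg=grasp('server',t,opt); v1=np.array([.43,.25,.38]); up=pg+[0,0,.15]
    Rv=path(p,Rc,v1,Rg,2)[0][1]
    g1=follow(q,path(p,Rc,v1,Rv,5)+path(v1,Rv,up,Rg,8)+path(up,Rg,pg,Rg,4),M)
    print(opt,t,'grasp',np.round(g1[1],1),round(float(g1[2]),2),g1[0])
    if max(g1[1])>1: continue
    RR,f=rel('server',None,pg,Rg,.004)
    for h in (-30,-15,0,60,75,90):
        Rf=upright(np.radians(h),RR); fin=np.r_[cup,.042]-Rf@f; hi=fin+[0,0,.2]; w1=pg+[0,0,.27]
        r=follow(g1[0],path(pg,Rg,w1,Rg,3)+path(w1,Rg,hi,Rf,8)+path(hi,Rf,fin,Rf,4),M)
        if max(r[1])<1.: print('   h',h,round(float(r[2]),2),r[0],fk(r[0],*M,full=True)[2][5])
E
timeout 560 python3 srch2.py
```

```text
A 0 grasp [0. 0.] 0.18 [-0.19   0.679  0.285  2.088 -0.437  0.431  2.437]
   h -30 0.16 [-1.13   1.073  0.272  2.136  1.634  1.336  1.505] [0.305 0.304 0.161]
   h -15 0.02 [-0.531  1.07  -0.298  2.277  2.178  1.89   1.57 ] [0.272 0.225 0.161]
   h 75 0.02 [ 0.745  1.184 -0.627  1.843 -1.206  1.071  1.218] [ 0.506 -0.178  0.161]
   h 90 0.02 [ 0.378  1.115 -0.195  1.641 -1.235  1.526  1.145] [ 0.591 -0.189  0.161]
A 6 grasp [0. 0.] 0.11 [-0.1    0.649  0.21   2.152 -0.608  0.311  2.641]
   h -30 0.17 [-1.092  0.985  0.238  2.163  1.661  1.269  1.56 ] [0.307 0.303 0.194]
   h -15 0.02 [-0.518  0.985 -0.317  2.308  2.168  1.754  1.615] [0.274 0.224 0.194]
   h 75 0.02 [ 0.689  1.085 -0.561  1.872 -1.245  1.045  1.198] [ 0.506 -0.176  0.194]
   h 90 0.02 [ 0.294  1.046 -0.082  1.674 -1.268  1.515  1.143] [ 0.591 -0.187  0.194]
B 0 grasp [0. 0.] 0.26 [-0.234  0.69   0.344  2.089 -0.522  0.445 -0.625]
   h -30 0.16 [-1.21   1.102  0.363  2.138  1.602  1.25  -1.648] [0.306 0.305 0.16 ]
   h -15 0.02 [-0.531  1.071 -0.299  2.276  2.177  1.89  -1.57 ] [0.273 0.226 0.16 ]
   h 75 0.02 [ 0.746  1.184 -0.628  1.845 -1.206  1.069 -1.922] [ 0.505 -0.177  0.161]
   h 90 0.02 [ 0.378  1.115 -0.195  1.644 -1.235  1.526 -1.995] [ 0.59  -0.189  0.161]
B 6 grasp [0. 0.] 0.13 [-0.117  0.652  0.233  2.152 -0.647  0.319 -0.464]
   h -30 0.17 [-1.125  0.994  0.276  2.163  1.65   1.236 -1.586] [0.307 0.304 0.194]
   h -15 0.02 [-0.544  0.981 -0.29   2.308  2.157  1.735 -1.542] [0.274 0.225 0.194]
   h 75 0.02 [ 0.691  1.085 -0.562  1.875 -1.245  1.044 -1.942] [ 0.505 -0.176  0.194]
   h 90 0.02 [ 0.294  1.045 -0.082  1.676 -1.268  1.515 -1.996] [ 0.59  -0.187  0.194]
```

```bash
sed -i "s/for opt in 'AB'/for opt in 'B'/; s/for t in (0,6)/for t in (3,7)/; s/for h in (.*):/for h in (-27,-24,-21,-18,100,110):/; s/hi=fin+\[0,0,.2\]/hi=fin+[0,0,.22]/" srch2.py; timeout 560 python3 srch2.py
python3 - <<'E'
from plan import *
q,p,Rc=now(); pg,Rg=grasp('server',7,'B'); v1=np.array([.43,.25,.38]); Rv=path(p,Rc,v1,Rg,2)[0][1]; up=pg+[0,0,.13]
calls(p,Rc,v1,Rv); print(); calls(v1,Rv,up,Rg); print(up,Rg)
E
```

```text
B 3 grasp [0. 0.] 0.19 [-0.182  0.67   0.295  2.121 -0.579  0.382 -0.552]
   h -27 0.13 [-1.141  1.041  0.292  2.188  1.706  1.277 -1.669] [0.298 0.289 0.177]
   h -24 0.09 [-1.123  1.041  0.28   2.223  1.781  1.301 -1.72 ] [0.29  0.274 0.177]
   h -21 0.05 [-1.103  1.042  0.268  2.257  1.856  1.332 -1.768] [0.284 0.258 0.177]
   h -18 0.02 [-1.034  1.033  0.209  2.287  1.941  1.408 -1.791] [0.278 0.242 0.177]
   h 100 0.02 [ 0.185  1.122  0.038  1.516 -1.229  1.731 -2.031] [ 0.647 -0.183  0.177]
   h 110 0.02 [ 0.309  1.187 -0.224  1.346 -0.957  1.702 -2.193] [ 0.702 -0.169  0.177]
B 7 grasp [0. 0.] 0.11 [-0.092  0.646  0.208  2.162 -0.672  0.297 -0.431]
   h -27 0.13 [-1.076  0.969  0.227  2.202  1.736  1.267 -1.619] [0.299 0.289 0.199]
   h -24 0.09 [-1.057  0.968  0.215  2.238  1.812  1.289 -1.665] [0.292 0.273 0.199]
   h -21 0.06 [-1.035  0.968  0.203  2.272  1.889  1.316 -1.707] [0.285 0.257 0.199]
   h -18 0.02 [-1.009  0.97   0.191  2.305  1.967  1.348 -1.746] [0.28  0.241 0.199]
   h 100 0.02 [ 0.103  1.091  0.158  1.54  -1.27   1.748 -2.013] [ 0.646 -0.182  0.199]
   h 110 0.02 [ 0.216  1.138 -0.073  1.373 -1.025  1.727 -2.144] [ 0.701 -0.167  0.199]
[-0.65, -0.494, 0.157, 0.091, 0.074, 0.135] x 4
[-0.816, -0.141, 0.076, 0.091, 0.074, 0.135] x 4

[-0.216, 0.02, 0.866, 0.061, 0.049, 0.09] x 3
[-0.306, 0.256, 0.798, 0.061, 0.049, 0.09] x 3
[-0.315, 0.487, 0.678, 0.061, 0.049, 0.09] x 3
[ 0.49 -0.06  0.13] [[ 0.9   0.42  0.11]
 [ 0.41 -0.91  0.05]
 [ 0.12  0.   -0.99]]
```

{"method": "step_arm", "body": {
  "commands": [
    [-0.65,-0.494,0.157,0.091,0.074,0.135],
    [-0.65,-0.494,0.157,0.091,0.074,0.135],
    [-0.65,-0.494,0.157,0.091,0.074,0.135],
    [-0.65,-0.494,0.157,0.091,0.074,0.135],
    [-0.65,-0.494,0.157,0.091,0.074,0.135]
  ],
  "fingers": 60
}}

```text
clock: 16.05
eef_pos: [0.4513, 0.3344, 0.2946]
tool_rot: [[0.045, 0.902, 0.43], [0.588, 0.324, -0.741], [-0.808, 0.285, -0.515]]
ft_force: [0.3, -0.5, -0.3]
finger_gap: 0.0599
finger_force: 0.0
```

{"method": "step_arm", "body": {
  "commands": [
    [-0.816,-0.141,0.076,0.091,0.074,0.135],
    [-0.816,-0.141,0.076,0.091,0.074,0.135],
    [-0.816,-0.141,0.076,0.091,0.074,0.135],
    [-0.816,-0.141,0.076,0.091,0.074,0.135],
    [-0.816,-0.141,0.076,0.091,0.074,0.135]
  ]
}}

```text
clock: 16.55
eef_pos: [0.4312, 0.2477, 0.3806]
tool_rot: [[0.358, 0.909, 0.213], [0.781, -0.167, -0.602], [-0.512, 0.382, -0.77]]
ft_force: [0.1, -0.0, -0.5]
finger_gap: 0.0601
finger_force: 0.0
```

{"method": "step_arm", "body": {
  "commands": [
    [-0.216,0.02,0.866,0.061,0.049,0.09],
    [-0.216,0.02,0.866,0.061,0.049,0.09],
    [-0.216,0.02,0.866,0.061,0.049,0.09],
    [-0.216,0.02,0.866,0.061,0.049,0.09]
  ]
}}

```text
clock: 16.95
eef_pos: [0.4471, 0.1394, 0.2947]
tool_rot: [[0.577, 0.809, 0.112], [0.763, -0.485, -0.426], [-0.29, 0.332, -0.898]]
ft_force: [0.2, 0.0, -1.0]
finger_gap: 0.06
finger_force: 0.0
```

{"method": "step_arm", "body": {
  "commands": [
    [-0.306,0.256,0.798,0.061,0.049,0.09],
    [-0.306,0.256,0.798,0.061,0.049,0.09],
    [-0.306,0.256,0.798,0.061,0.049,0.09],
    [-0.306,0.256,0.798,0.061,0.049,0.09]
  ]
}}

```text
clock: 17.35
eef_pos: [0.465, 0.0366, 0.2123]
tool_rot: [[0.768, 0.635, 0.076], [0.636, -0.746, -0.196], [-0.068, 0.198, -0.978]]
ft_force: [-0.4, -0.2, -0.6]
finger_gap: 0.06
finger_force: 0.0
```

{"method": "step_arm", "body": {
  "commands": [
    [-0.315,0.487,0.678,0.061,0.049,0.09],
    [-0.315,0.487,0.678,0.061,0.049,0.09],
    [-0.315,0.487,0.678,0.061,0.049,0.09],
    [-0.315,0.487,0.678,0.061,0.049,0.09],
    [-0.315,0.487,0.678,0.061,0.049,0.09]
  ]
}}

```text
clock: 17.85
eef_pos: [0.4849, -0.0628, 0.1305]
tool_rot: [[0.902, 0.418, 0.105], [0.415, -0.908, 0.052], [0.117, -0.003, -0.993]]
ft_force: [-0.5, 0.3, 0.5]
finger_gap: 0.0599
finger_force: 0.0
```

```bash
python3 s.py
python3 - <<'E'
from h import *
from plan import *
np.set_printoptions(precision=4,suppress=True)
c=cam('wrist'); im=imaging.read_camera('wrist'); cv2.imwrite('pics/w2.png',im[:,:,::-1])
for r in spotter.trace('server','wrist')[:2]:
    v,u=np.nonzero(r['region']); dark=im[v,u].max(1)<70; print(r['score'],r['rect'],dark.sum())
    if dark.sum()>50:
        P=np.array([at_z('wrist',a,b,.02,c)[:2] for a,b in zip(u[dark],v[dark])])
        (cx,cy),wh,an=cv2.minAreaRect((P*1000).astype(np.float32)); m=P.mean(0); V=np.linalg.svd(P-m,full_matrices=False)[2][0]; V=-V*np.sign(V[0]); t=(P-m)@V
        print(cx,cy,wh,an,'yaw',np.degrees(np.arctan2(V[1],V[0])),'ends',m+V*t.min(),m+V*t.max())
for k in ['server','server_foot']:
    for r in spotter.landmark_of(k,'wrist')[:2]:
        p=r['position']; print(k,r['score'],p,at_z('wrist',p[1],p[0],.01,c))
q,p,Rc=now(); pg,Rg=grasp('server',7,'B'); calls(p,Rc,pg,Rg); print(follow(q,path(p,Rc,pg,Rg,5),M))
E
```

```text
17.85 [-0.3244  0.4075  0.4898  2.1381 -0.4649  0.5899 -0.6354] [ 0.4849 -0.0628  0.1305]
[[ 0.9022  0.4185  0.1048]
 [ 0.4153 -0.9082  0.0521]
 [ 0.117  -0.0035 -0.9931]] 0.05994909938164028 0.0 [-0.5458  0.2916  0.4716]
0.79 [289.1, 56.4, 353.2, 300.0] 3628
530.5271606445312 -42.25653839111328 (131.42202758789062, 16.592710494995117) 24.74492835998535 yaw -155.4169223803276 ends [ 0.5903 -0.0149] [ 0.4708 -0.0696]
server 0.8 [203.8, 318.8] [ 0.4869 -0.0619  0.01  ]
server_foot 0.92 [57.0, 318.5] [ 0.5911 -0.0137  0.01  ]
[-0.088, 0.003, 0.839, -0.001, 0.002, 0.0] x 3
(array([-0.0957,  0.647 ,  0.2115,  2.1613, -0.6767,  0.2984, -0.4279]), [np.float64(0.00016052171328224217), np.float64(2.028521018489671e-05)], np.float64(0.10840688072791194))
```

{"method": "step_arm", "body": {
  "commands": [
    [-0.06,0.002,0.58,0,0,0],
    [-0.06,0.002,0.58,0,0,0],
    [-0.088,0.003,0.76,0,0,0],
    [-0.088,0.003,0.839,0,0,0],
    [-0.088,0.003,0.839,0,0,0],
    [-0.088,0.003,0.839,0,0,0]
  ]
}}

```text
clock: 18.65
eef_pos: [0.4903, -0.0605, 0.0078]
tool_rot: [[0.901, 0.419, 0.113], [0.416, -0.908, 0.053], [0.125, -0.001, -0.992]]
ft_force: [-0.6, -0.1, 0.3]
finger_gap: 0.0602
finger_force: 0.0
```

```bash
python3 s.py
```

```text
18.65 [-0.1188  0.6438  0.2367  2.1561 -0.7026  0.3151 -0.4079] [ 0.4903 -0.0605  0.0078]
[[ 0.9009  0.419   0.113 ]
 [ 0.4156 -0.908   0.0533]
 [ 0.125  -0.001  -0.9922]] 0.060172061635565266 0.0 [-0.6289 -0.0706  0.342 ]
```

{"method": "step_arm", "body": {
  "commands": [
    [0,0,0,0,0,0],
    [0,0,0,0,0,0],
    [0,0,0,0,0,0],
    [0,0,0,0,0,0],
    [0,0,0,0,0,0],
    [0,0,0,0,0,0],
    [0,0,0,0,0,0],
    [0,0,0,0,0,0]
  ],
  "fingers": 10
}}

```text
clock: 19.45
eef_pos: [0.4898, -0.0611, 0.0078]
tool_rot: [[0.902, 0.417, 0.113], [0.414, -0.909, 0.054], [0.125, -0.002, -0.992]]
ft_force: [-2.5, 0.7, 10.7]
finger_gap: 0.0165
finger_force: 59.0
```

```bash
python3 s.py
python3 - <<'E'
from carry import *; import json
np.set_printoptions(precision=4,suppress=True)
q,p,Rc=now(); ITEM['server']=(np.array([.4873,-.0621]),-155.3); I=Ritem(-155.3); g=p-G*Rc[:,2]; d=g[:2]-ITEM['server'][0]; x=d@I[:2,0]; print('x',x,'lat',d@I[:2,1])
RR,f=rel('server',q,p,Rc,x); json.dump([RR.tolist(),f.tolist()],open('server.json','w'))
cup=np.array([.5893,.140]); h=-24
Rf=upright(np.radians(h),RR); fin=np.r_[cup,.042]-Rf@f; hi=fin+[0,0,.22]; w1=p+[0,0,.28]
r1=follow(q,path(p,Rc,w1,Rc,5),M); ps=path(w1,Rc,hi,Rf,10); r2=follow(r1[0],ps,M); r3=follow(r2[0],path(hi,Rf,fin,Rf,5),M)
for r in (r1,r2,r3): print(r)
print([np.round(a+B@f,2) for a,B in ps]); print(hi)
calls(p,Rc,w1,Rc); calls(w1,Rc,hi,Rf)
E
```

```text
19.45 [-0.1168  0.6434  0.2362  2.1569 -0.7037  0.3149 -0.407 ] [ 0.4898 -0.0611  0.0078]
[[ 0.9017  0.4174  0.113 ]
 [ 0.4139 -0.9087  0.0536]
 [ 0.1251 -0.0015 -0.9921]] 0.016474260530796432 59.01264309883118 [-2.4628  0.7263 10.6597]
x -0.00033033349572806947 lat 0.00020572984297599875
(array([-0.4531,  0.1479,  0.5908,  1.9871, -0.1868,  0.9335, -0.908 ]), [np.float64(0.0003443399885503798), np.float64(3.891354929853097e-05)], np.float64(0.24341730753430735))
(array([-1.1936,  0.4168,  0.3766,  2.2981,  1.734 ,  1.1941, -1.1534]), [np.float64(0.00025021225228178133), np.float64(3.792361172481711e-05)], np.float64(0.10186630944634567))
(array([-1.1042,  0.9852,  0.2569,  2.2396,  1.7935,  1.2503, -1.6837]), [np.float64(0.0001820123974827613), np.float64(1.768377065822205e-05)], np.float64(0.09095199206512472))
[array([0.59, 0.02, 0.29]), array([0.59, 0.05, 0.28]), array([0.59, 0.08, 0.28]), array([0.58, 0.1 , 0.27]), array([0.58, 0.12, 0.26]), array([0.58, 0.13, 0.26]), array([0.57, 0.14, 0.25]), array([0.58, 0.14, 0.25]), array([0.58, 0.14, 0.26]), array([0.59, 0.14, 0.26])]
[0.5913 0.1391 0.3743]
[0.117, -0.001, -0.926, 0.0, 0.0, 0.0] x 3
[0.117, -0.001, -0.926, 0.0, 0.0, 0.0] x 3
[0.412, -0.311, -0.141, -0.158, -0.083, -0.203] x 6
[0.422, 0.094, -0.314, -0.158, -0.083, -0.203] x 6
[0.162, 0.442, -0.253, -0.158, -0.083, -0.203] x 6
```

{"method": "step_arm", "body": {
  "commands": [
    [0.03,0,-0.2,0,0,0],
    [0.117,0,-0.926,0,0,0],
    [0.117,0,-0.926,0,0,0],
    [0.117,0,-0.926,0,0,0],
    [0.117,0,-0.926,0,0,0]
  ]
}}

```text
clock: 19.95
eef_pos: [0.4909, -0.061, 0.1487]
tool_rot: [[0.901, 0.418, 0.116], [0.414, -0.908, 0.054], [0.128, -0.0, -0.992]]
ft_force: [0.9, 0.3, -0.8]
finger_gap: 0.0165
finger_force: 59.4
```

{"method": "step_arm", "body": {
  "commands": [
    [0.117,0,-0.926,0,0,0],
    [0.117,0,-0.926,0,0,0],
    [0.117,0,-0.926,0,0,0],
    [0.117,0,-0.926,0,0,0]
  ]
}}

```text
clock: 20.35
eef_pos: [0.4925, -0.0617, 0.2902]
tool_rot: [[0.901, 0.418, 0.119], [0.414, -0.909, 0.054], [0.13, 0.0, -0.991]]
ft_force: [-0.2, 0.3, -1.1]
finger_gap: 0.0162
finger_force: 59.5
```

{"method": "step_arm", "body": {
  "commands": [
    [0.412,-0.311,-0.141,-0.158,-0.083,-0.203],
    [0.412,-0.311,-0.141,-0.158,-0.083,-0.203],
    [0.412,-0.311,-0.141,-0.158,-0.083,-0.203],
    [0.412,-0.311,-0.141,-0.158,-0.083,-0.203],
    [0.412,-0.311,-0.141,-0.158,-0.083,-0.203],
    [0.412,-0.311,-0.141,-0.158,-0.083,-0.203],
    [0.412,-0.311,-0.141,-0.158,-0.083,-0.203]
  ]
}}

```text
clock: 21.05
eef_pos: [0.5217, 0.0075, 0.312]
tool_rot: [[0.526, 0.817, 0.234], [0.801, -0.384, -0.459], [-0.286, 0.429, -0.857]]
ft_force: [-0.5, 0.3, -1.1]
finger_gap: 0.0165
finger_force: 59.4
```

```bash
python3 s.py
```

```text
21.05 [-0.9519  0.2059  0.5852  1.9848  0.5151  0.9957 -1.1787] [0.5217 0.0075 0.312 ]
[[ 0.5262  0.8174  0.2344]
 [ 0.801  -0.3839 -0.4594]
 [-0.2856  0.4295 -0.8567]] 0.016548530025801814 59.4065397977829 [-0.4655  0.2814 -1.0778]
```

{"method": "step_arm", "body": {
  "commands": [
    [0.422,0.094,-0.314,-0.158,-0.083,-0.203],
    [0.422,0.094,-0.314,-0.158,-0.083,-0.203],
    [0.422,0.094,-0.314,-0.158,-0.083,-0.203],
    [0.422,0.094,-0.314,-0.158,-0.083,-0.203],
    [0.422,0.094,-0.314,-0.158,-0.083,-0.203],
    [0.422,0.094,-0.314,-0.158,-0.083,-0.203],
    [0.422,0.094,-0.314,-0.158,-0.083,-0.203]
  ]
}}

```text
clock: 21.75
eef_pos: [0.556, 0.0709, 0.3414]
tool_rot: [[0.091, 0.813, 0.575], [0.64, 0.395, -0.659], [-0.763, 0.429, -0.484]]
ft_force: [0.2, 0.6, -1.2]
finger_gap: 0.0164
finger_force: 59.4
```

```bash
python3 s.py
```

```text
21.75 [-1.2095  0.3473  0.5255  2.0915  1.076   1.088  -1.2105] [0.556  0.0709 0.3414]
[[ 0.0914  0.8127  0.5755]
 [ 0.6401  0.3948 -0.6591]
 [-0.7629  0.4286 -0.4841]] 0.01641278520787079 59.44433391094208 [ 0.1938  0.5588 -1.231 ]
```

{"method": "step_arm", "body": {
  "commands": [
    [0.162,0.442,-0.253,-0.158,-0.083,-0.203],
    [0.162,0.442,-0.253,-0.158,-0.083,-0.203],
    [0.162,0.442,-0.253,-0.158,-0.083,-0.203],
    [0.162,0.442,-0.253,-0.158,-0.083,-0.203],
    [0.162,0.442,-0.253,-0.158,-0.083,-0.203],
    [0.162,0.442,-0.253,-0.158,-0.083,-0.203],
    [0.162,0.442,-0.253,-0.158,-0.083,-0.203],
    [0.162,0.442,-0.253,-0.158,-0.083,-0.203]
  ]
}}

```text
clock: 22.55
eef_pos: [0.5924, 0.1376, 0.373]
tool_rot: [[-0.113, 0.417, 0.902], [0.055, 0.909, -0.413], [-0.992, 0.003, -0.126]]
ft_force: [0.4, -0.1, -0.8]
finger_gap: 0.016
finger_force: 59.5
```

```bash
python3 s.py; python3 look.py server l4 top side
python3 - <<'E'
from carry import *; import json
q,p,Rc=now(); RR,f=map(np.array,json.load(open('server.json')))
Rf=upright(np.radians(-24),RR); t=np.r_[.5893,.140,.137]-Rf@f; print(follow(q,path(p,Rc,t,Rf,4),M)); calls(p,Rc,t,Rf)
E
```

```text
22.55 [-1.3172  0.4508  0.5331  2.2979  1.7165  1.1251 -1.1736] [0.5924 0.1376 0.373 ]
[[-0.113   0.4165  0.9021]
 [ 0.055   0.9091 -0.4129]
 [-0.9921  0.0029 -0.1256]] 0.016006778554137586 59.483710527420044 [ 0.3574 -0.0891 -0.8011]
foot [0.5905 0.1388 0.2607] item axis tilt deg 0.13934372014307211 [-0.0004 -0.0024  1.    ]
top server_foot 0.82 [230.4, 166.7] expected [231.4941 166.7039]
top server 0.77 [214.0, 152.4] expected [215.5717 153.2452]
top server 0.56 [155.7, 188.5] expected [215.5717 153.2452]
side server_foot 0.69 [269.9, 182.1] expected [270.4419 181.4486]
side server_foot 0.43 [257.7, 259.4] expected [270.4419 181.4486]
side server 0.58 [263.9, 146.3] expected [266.9962 149.5153]
(array([-1.241,  0.775,  0.437,  2.303,  1.772,  1.128, -1.526]), [np.float64(0.0001430760979223216), np.float64(1.3546138109666189e-05)], np.float64(0.0878715741118068))
[0.819, 0.003, 0.093, -0.003, -0.0, -0.001] x 3
```

{"method": "step_arm", "body": {
  "commands": [
    [0.15,0,0.02,0,0,0],
    [0.3,0,0.04,0,0,0],
    [0.5,0,0.06,0,0,0],
    [0.7,0.003,0.08,0,0,0],
    [0.819,0.003,0.093,-0.003,0,-0.001],
    [0.819,0.003,0.093,-0.003,0,-0.001]
  ]
}}

```text
clock: 23.45
eef_pos: [0.5904, 0.1401, 0.2471]
tool_rot: [[-0.118, 0.402, 0.908], [0.046, 0.916, -0.4], [-0.992, -0.006, -0.126]]
ft_force: [0.2, -0.4, -1.7]
finger_gap: 0.0161
finger_force: 59.5
```

```bash
python3 s.py; python3 look.py server l5 top side
```

```text
23.45 [-1.2477  0.782   0.4416  2.3068  1.777   1.1239 -1.5305] [0.5904 0.1401 0.2471]
[[-0.1175  0.4022  0.908 ]
 [ 0.0456  0.9155 -0.3997]
 [-0.992  -0.0056 -0.1259]] 0.016119577711402704 59.50170636177063 [ 0.2486 -0.4189 -1.6609]
foot [0.5881 0.1404 0.1348] item axis tilt deg 0.35414286969603054 [0.0033 0.0052 1.    ]
top server_foot 0.82 [243.2, 180.4] expected [243.4541 178.3335]
top server 0.69 [230.8, 167.3] expected [231.6481 168.744 ]
side server_foot 0.92 [274.8, 211.4] expected [274.0106 211.8693]
side server 0.62 [268.6, 181.7] expected [270.7559 185.0862]
```

View pics/l5.png

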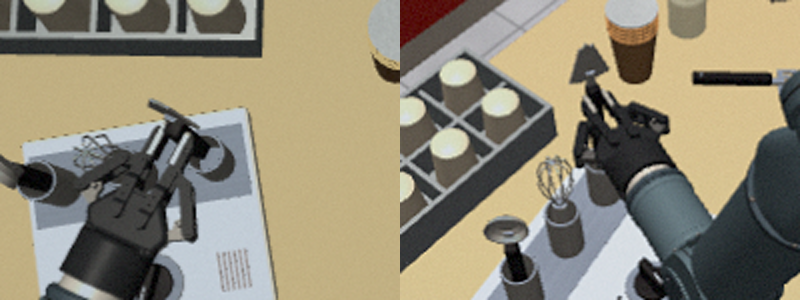

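{"method": "step_arm", "body": {
  "commands": [
    [0.07,0,0.009,0,0,0],
    [0.14,0,0.018,0,0,0],
    [0.21,0,0.027,0,0,0],
    [0.28,0,0.036,0,0,0],
    [0.28,0,0.036,0,0,0]
  ]
}}

```text
clock: 24.25
eef_pos: [0.5905, 0.1396, 0.205]
tool_rot: [[-0.117, 0.402, 0.908], [0.046, 0.915, -0.4], [-0.992, -0.005, -0.126]]
ft_force: [0.4, 0.7, -0.2]
finger_gap: 0.0165
finger_force: 59.5
```

{"method": "step_arm", "body": {
  "commands": [
    [0.07,0,0.009,0,0,0],
    [0.14,0,0.018,0,0,0],
    [0.21,0,0.027,0,0,0],
    [0.27,0,0.034,0,0,0],
    [0.27,0,0.034,0,0,0]
  ]
}}

```text
clock: 24.75
eef_pos: [0.5906, 0.1397, 0.1646]
tool_rot: [[-0.116, 0.402, 0.908], [0.047, 0.915, -0.4], [-0.992, -0.004, -0.125]]
ft_force: [0.3, 0.1, 0.0]
finger_gap: 0.0165
finger_force: 59.5
```

```bash
python3 s.py; python3 look.py server l6 top side
python3 - <<'E'
from h import *
for n in ('top','side'):
    print(n,[(round(r['score'],2),np.round(r['rect'])) for r in spotter.find_in('whisk',n)[:2]])
E
```

```text
24.75 [-1.2088  0.9942  0.3776  2.2566  1.7801  1.1495 -1.7027] [0.5906 0.1397 0.1646]
[[-0.1163  0.4025  0.908 ]
 [ 0.0471  0.9154 -0.3997]
 [-0.9921 -0.0037 -0.1255]] 0.016534626871874465 59.4868540763855 [0.2562 0.1462 0.0023]
foot [0.5883 0.1401 0.0522] item axis tilt deg 0.24483371616484348 [0.0021 0.0037 1.    ]
top server_foot 0.72 [249.2, 183.4] expected [250.078 183.56 ]
top server 0.61 [239.3, 173.7] expected [240.4525 175.7221]
top server 0.37 [391.8, 133.9] expected [240.4525 175.7221]
side server 0.76 [272.6, 202.6] expected [273.0271 204.6416]
top [(0.74, array([184., 171., 211., 191.]))]
side [(0.71, array([245., 219., 263., 246.]))]
```

Moving freely inside the cup. Now the last 12 mm, gently.

{"method": "step_arm", "body": {
  "commands": [
    [0.02,0,0.0025,0,0,0],
    [0.04,0,0.005,0,0,0],
    [0.055,0,0.007,0,0,0],
    [0.055,0,0.007,0,0,0]
  ]
}}

```text
clock: 25.55
eef_pos: [0.5907, 0.1395, 0.1573]
tool_rot: [[-0.115, 0.403, 0.908], [0.048, 0.915, -0.4], [-0.992, -0.003, -0.125]]
ft_force: [0.6, -0.3, -0.7]
finger_gap: 0.0166
finger_force: 59.5
```

{"method": "step_arm", "body": {
  "commands": [
    [0.007,0,0.001,0,0,0],
    [0.013,0,0.002,0,0,0],
    [0.013,0,0.002,0,0,0]
  ]
}}

```text
clock: 25.85
eef_pos: [0.5908, 0.1395, 0.1557]
tool_rot: [[-0.115, 0.403, 0.908], [0.048, 0.915, -0.4], [-0.992, -0.002, -0.125]]
ft_force: [-0.4, 0.0, -0.8]
finger_gap: 0.0162
finger_force: 59.5
```

{"method": "step_arm", "body": {
  "commands": [
    [0.007,0,0.001,0,0,0],
    [0.01,0,0.0013,0,0,0],
    [0.01,0,0.0013,0,0,0]
  ]
}}

```text
clock: 26.15
eef_pos: [0.5908, 0.1395, 0.1542]
tool_rot: [[-0.115, 0.403, 0.908], [0.048, 0.915, -0.4], [-0.992, -0.002, -0.125]]
ft_force: [-0.2, -0.1, -0.0]
finger_gap: 0.0159
finger_force: 59.5
```

{"method": "step_arm", "body": {
  "commands": [
    [0.007,0,0.001,0,0,0],
    [0.01,0,0.0013,0,0,0],
    [0.01,0,0.0013,0,0,0]
  ]
}}

```text
clock: 26.45
eef_pos: [0.5908, 0.1395, 0.1527]
tool_rot: [[-0.115, 0.403, 0.908], [0.048, 0.915, -0.4], [-0.992, -0.002, -0.125]]
ft_force: [-0.6, -0.2, -1.2]
finger_gap: 0.0161
finger_force: 59.5
```

{"method": "step_arm", "body": {
  "commands": [
    [0.007,0,0.001,0,0,0],
    [0.007,0,0.001,0,0,0]
  ]
}}

```text
clock: 26.65
eef_pos: [0.591, 0.1394, 0.1521]
tool_rot: [[-0.114, 0.403, 0.908], [0.048, 0.915, -0.4], [-0.992, -0.002, -0.123]]
ft_force: [-1.0, -0.3, 0.8]
finger_gap: 0.0162
finger_force: 59.6
```

{"method": "step_arm", "body": {
  "commands": [
    [0.006,0,0.001,0,0,0],
    [0.006,0,0.001,0,0,0]
  ]
}}

```text
clock: 26.85
eef_pos: [0.5912, 0.1392, 0.152]
tool_rot: [[-0.112, 0.403, 0.908], [0.048, 0.915, -0.4], [-0.993, -0.002, -0.121]]
ft_force: [-1.6, 0.2, 6.3]
finger_gap: 0.0164
finger_force: 59.7
```

```bash
python3 s.py >/dev/null
python3 - <<'E'
from plan import *
np.set_printoptions(precision=3,suppress=True)
q,p,Rc=now(); b=p-Rc[:,2]*.06; a=b-Rc[:,2]*.03+[0,0,.1]
y=np.radians(62); Y=np.array([np.cos(y),np.sin(y),0]); Z=np.array([0,0,-1.]); Rd=np.column_stack([np.cross(Y,Z),Y,Z])
d=np.array([.433,.214,.20])
r=follow(q,path(p,Rc,b,Rc,4),M);print(r); r=follow(r[0],path(b,Rc,a,Rc,4),M);print(r); r=follow(r[0],path(a,Rc,d,Rd,8),M);print(r); r=follow(r[0],path(d,Rd,np.r_[d[:2],.053],Rd,4),M);print(r)
calls(p,Rc,b,Rc,.02);calls(b,Rc,a,Rc);calls(a,Rc,d,Rd)
E
```

```text
(array([-1.303,  0.994,  0.307,  2.289,  1.643,  1.199, -1.704]), [np.float64(4.262957286448106e-05), np.float64(3.0216076614869857e-06)], np.float64(0.11078247120069795))
(array([-1.395,  0.705,  0.339,  2.365,  1.559,  1.232, -1.467]), [np.float64(0.00011464964801749313), np.float64(9.469455449917362e-06)], np.float64(0.035266415684158225))
(array([-0.611,  0.295,  0.07 ,  2.002, -0.027,  0.845,  0.556]), [np.float64(0.00039951492117934484), np.float64(8.018968645292953e-05)], np.float64(0.03694077465805368))
(array([-0.588,  0.552,  0.045,  2.084, -0.048,  0.507,  0.574]), [np.float64(8.317905398389422e-05), np.float64(6.173856368944867e-06)], np.float64(0.31608392627774906))
[-0.0, -0.0, -0.4, 0.0, 0.0, 0.0] x 3
[-0.662, -0.001, -0.281, 0.0, 0.0, 0.0] x 3
[0.243, 0.016, -0.258, 0.008, 0.231, 0.01] x 6
[0.353, 0.002, -0.032, 0.008, 0.231, 0.01] x 6
```

{"method": "step_arm", "body": {
  "commands": [
    [0,0,0,0,0,0],
    [0,0,0,0,0,0],
    [0,0,0,0,0,0],
    [0,0,0,0,0,0]
  ],
  "fingers": 32
}}

```text
clock: 27.25
eef_pos: [0.5908, 0.1395, 0.1506]
tool_rot: [[-0.115, 0.403, 0.908], [0.048, 0.915, -0.4], [-0.992, -0.002, -0.125]]
ft_force: [-0.5, -0.7, -0.4]
finger_gap: 0.0324
finger_force: 0.0
```

{"method": "step_arm", "body": {
  "commands": [
    [0,0,-0.1,0,0,0],
    [0,0,-0.2,0,0,0],
    [0,0,-0.3,0,0,0],
    [0,0,-0.4,0,0,0],
    [0,0,-0.4,0,0,0]
  ]
}}

```text
clock: 27.75
eef_pos: [0.5355, 0.1649, 0.1577]
tool_rot: [[-0.116, 0.401, 0.909], [0.049, 0.916, -0.398], [-0.992, -0.002, -0.126]]
ft_force: [-0.4, 0.1, 0.3]
finger_gap: 0.032
finger_force: 0.0
```

{"method": "step_arm", "body": {
  "commands": [
    [-0.2,0,-0.03,0.002,0.05,0.002],
    [-0.4,0,-0.05,0.004,0.1,0.004],
    [-0.66,0,-0.08,0.006,0.15,0.006],
    [-0.66,0,-0.08,0.008,0.2,0.01],
    [-0.66,0,-0.08,0.008,0.231,0.01],
    [-0.66,0,-0.08,0.008,0.231,0.01]
  ]
}}

```text
clock: 28.35
eef_pos: [0.537, 0.1614, 0.2584]
tool_rot: [[-0.643, 0.44, 0.626], [0.323, 0.898, -0.299], [-0.694, 0.01, -0.72]]
ft_force: [-0.9, -0.6, -1.2]
finger_gap: 0.0323
finger_force: 0.0
```

```bash
python3 s.py
python3 - <<'E'
from plan import *
from h import spotter,imaging
np.set_printoptions(precision=3,suppress=True)
q,p,Rc=now()
y=np.radians(62); Y=np.array([np.cos(y),np.sin(y),0]); Z=np.array([0,0,-1.]); Rd=np.column_stack([np.cross(Y,Z),Y,Z])
d=np.array([.433,.214,.20])
r=follow(q,path(p,Rc,d,Rd,8),M);print(r); calls(p,Rc,d,Rd)
for n in ('side','top'):
    imaging.read_camera(n)
    for k in ('server','spoon','whisk'): print(n,k,[(round(r['score'],2),np.round(r['position'])) for r in spotter.landmark_of(k,n)[:2]])
E
```

```text
28.35 [-1.0837  0.2555  0.3462  2.1958  1.0863  0.7164 -0.5078] [0.537  0.1614 0.2584]
[[-0.6434  0.4402  0.6263]
 [ 0.3231  0.8978 -0.2991]
 [-0.694   0.0099 -0.7199]] 0.03227547412766221 0.0 [-0.9206 -0.6125 -1.2157]
(array([-0.627,  0.295,  0.089,  2.003, -0.035,  0.845,  0.563]), [np.float64(0.00022136176310086266), np.float64(4.1235519101969384e-05)], np.float64(0.2288371662202171))
[0.83, 0.006, -0.259, 0.007, 0.244, 0.009] x 6
side server [(0.55, array([205., 270.])), (0.46, array([275., 297.]))]
side spoon [(0.77, array([264., 229.])), (0.69, array([179., 438.]))]
side whisk [(0.5, array([261., 254.]))]
top server [(0.67, array([177., 243.])), (0.39, array([133., 339.]))]
top spoon [(0.9, array([191., 156.])), (0.59, array([288., 449.]))]
top whisk [(0.82, array([189., 214.])), (0.24, array([244., 214.]))]
```

{"method": "step_arm", "body": {
  "commands": [
    [0.83,0.006,-0.259,0.007,0.244,0.009],
    [0.83,0.006,-0.259,0.007,0.244,0.009],
    [0.83,0.006,-0.259,0.007,0.244,0.009],
    [0.83,0.006,-0.259,0.007,0.244,0.009],
    [0.83,0.006,-0.259,0.007,0.244,0.009],
    [0.83,0.006,-0.259,0.007,0.244,0.009],
    [0.83,0.006,-0.259,0.007,0.244,0.009],
    [0.83,0.006,-0.259,0.007,0.244,0.009]
  ],
  "fingers": 45
}}

```text
clock: 29.55
eef_pos: [0.4312, 0.2135, 0.1964]
tool_rot: [[-0.882, 0.47, 0.0], [0.47, 0.882, -0.009], [-0.005, -0.008, -1.0]]
ft_force: [-0.1, 0.6, -0.8]
finger_gap: 0.045
finger_force: 0.0
```

```bash
python3 s.py
python3 - <<'E'
from h import *
np.set_printoptions(precision=4,suppress=True)
c=cam('wrist'); im=imaging.read_camera('wrist'); big=im[:,:,::-1].copy()
for r in spotter.landmark_of('dial_grip','wrist')[:2]:
    p=r['position']; print(r['score'],p,at_z('wrist',p[1],p[0],.072,c))
# rectified map at z=.079 around dial, 0.25 mm/px, image up = +x, left = +y
ctr=np.array([.432,.214]); N=480; s=.00025
def rect(z):
    mx=np.zeros((N,N),np.float32); my=mx.copy()
    for i in range(0,N):
        for j in range(0,N):
            u=proj('wrist',[ctr[0]+(N/2-i)*s,ctr[1]+(N/2-j)*s,z],c); mx[i,j],my[i,j]=u
    return cv2.remap(big,mx,my,cv2.INTER_CUBIC)
a=rect(.079); b=rect(.035)
cv2.imwrite('pics/dial.png',cv2.resize(np.hstack([a,b]),(800,400)))
E
```

```text
29.55 [-0.648   0.2988  0.106   2.0096 -0.0314  0.8392  0.5555] [0.4312 0.2135 0.1964]
[[-0.8825  0.4704  0.0005]
 [ 0.4704  0.8824 -0.0089]
 [-0.0046 -0.0076 -1.    ]] 0.04501570630182668 0.0 [-0.1484  0.5755 -0.8481]
0.7 [186.9, 322.8] [0.4326 0.216  0.072 ]
```

View pics/dial.png

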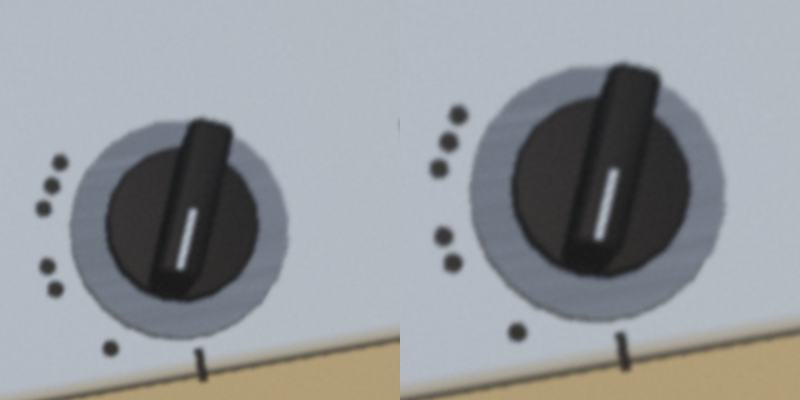

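The rectified view shows the pointer line from (193,209) to (180,269), i.e. at yaw 168°. The dryer's front is at 189.7°, so the dial sits at about 0.38 rad. Two dots (1.4 rad) needs a clockwise turn of about 58.5°. Dial centre is (0.432, 0.216).

Run:
```python
from plan import *
q,p,Rc=now()
def Rv(x): x=np.radians(x); X=np.array([np.cos(x),np.sin(x),0]); Z=np.array([0,0,-1.]); return np.column_stack([X,np.cross(Z,X),Z])
R1=Rv(167.8); R2=Rv(109.5); a=np.array([.432,.216,.10]); d=np.array([.432,.216,.054])
calls(p,Rc,a,R1); calls(a,R1,d,R1,.02); calls(d,R1,d,R2)
r=follow(q,path(p,Rc,a,R1,4)+path(a,R1,d,R1,3),M);print(r); print(follow(r[0],path(d,R1,d,R2,6),M))
```

```text
[0.006, 0.022, 0.642, -0.003, 0.001, -0.088] x 2
[0.0, 0.0, 0.307, 0.0, 0.0, 0.0] x 3
[0.0, 0.0, 0.0, 0.0, 0.0, 0.324] x 8
(array([-0.57,  0.55,  0.02,  2.08, -0.02,  0.51,  0.82]), [np.float64(7.192092735887219e-05), np.float64(9.208823325509219e-06)], np.float64(0.3171229606376724))
(array([-0.78,  0.57,  0.28,  2.1 , -0.31,  0.52,  0.07]), [np.float64(8.921632043534374e-05), np.float64(1.55560921404377e-05)], np.float64(0.3047689684396744))
```

{"method": "step_arm", "body": {
  "commands": [
    [0.006,0.022,0.642,-0.003,0.001,-0.088],
    [0.006,0.022,0.642,-0.003,0.001,-0.088],
    [0.006,0.022,0.642,-0.003,0.001,-0.088],
    [0.006,0.022,0.642,-0.003,0.001,-0.088],
    [0.006,0.022,0.642,-0.003,0.001,-0.088]
  ]
}}

```text
clock: 30.15
eef_pos: [0.4341, 0.218, 0.1035]
tool_rot: [[-0.977, 0.213, 0.005], [0.213, 0.977, 0.006], [-0.003, 0.007, -1.0]]
ft_force: [0.6, 0.1, -0.1]
finger_gap: 0.0444
finger_force: 0.0
```

{"method": "step_arm", "body": {
  "commands": [
    [0,0,0.1,0,0,0],
    [0,0,0.2,0,0,0],
    [0,0,0.307,0,0,0],
    [0,0,0.307,0,0,0],
    [0,0,0.307,0,0,0]
  ]
}}

```text
clock: 30.65
eef_pos: [0.4342, 0.2177, 0.057]
tool_rot: [[-0.977, 0.212, 0.004], [0.212, 0.977, 0.006], [-0.003, 0.006, -1.0]]
ft_force: [1.1, -0.1, 0.2]
finger_gap: 0.0452
finger_force: 0.0
```

{"method": "step_arm", "body": {
  "commands": [
    [0,0,0,0,0,0],
    [0,0,0,0,0,0],
    [0,0,0,0,0,0],
    [0,0,0,0,0,0],
    [0,0,0,0,0,0],
    [0,0,0,0,0,0]
  ],
  "fingers": 8
}}

```text
clock: 31.25
eef_pos: [0.4335, 0.2153, 0.0565]
tool_rot: [[-0.977, 0.213, 0.002], [0.213, 0.977, 0.003], [-0.001, 0.003, -1.0]]
ft_force: [-1.9, -6.9, 13.7]
finger_gap: 0.0128
finger_force: 58.9
```

```bash
python3 s.py
python3 - <<'E'
from plan import *
q,p,Rc=now(); x=np.radians(109.5); X=np.array([np.cos(x),np.sin(x),0]); Z=np.array([0,0,-1.]); R2=np.column_stack([X,np.cross(Z,X),Z])
print('yaw',np.degrees(np.arctan2(Rc[1,0],Rc[0,0])),p); calls(p,Rc,p,R2)
E
```

```text
31.25 [-0.5772  0.5441  0.0299  2.0833 -0.0344  0.5117  0.8344] [0.4335 0.2153 0.0565]
[[-0.977   0.2131  0.0017]
 [ 0.2131  0.977   0.0026]
 [-0.0011  0.0029 -1.    ]] 0.012832742380368287 58.8807874917984 [-1.9214 -6.9239 13.7355]
yaw 167.69554583823788 [0.43 0.22 0.06]
[0.0, 0.0, 0.0, 0.001, -0.0, 0.323] x 8
```

{"method": "step_arm", "body": {
  "commands": [
    [0,-0.012,0,0,0,0.02],
    [0,-0.012,0,0,0,0.04],
    [0,-0.012,0,0,0,0.065],
    [0,-0.012,0,0,0,0.09],
    [0,-0.012,0,0,0,0.115],
    [0,-0.012,0,0,0,0.14],
    [0,-0.012,0,0,0,0.16],
    [0,-0.012,0,0,0,0.16]
  ]
}}

```text
clock: 32.05
eef_pos: [0.4333, 0.2148, 0.0566]
tool_rot: [[-0.753, 0.658, 0.002], [0.658, 0.753, 0.004], [0.001, 0.005, -1.0]]
ft_force: [-2.2, -2.9, 10.6]
finger_gap: 0.0131
finger_force: 59.1
```

{"method": "step_arm", "body": {
  "commands": [
    [0,0,0,0,0,0.025],
    [0,0,0,0,0,0.05],
    [0,0,0,0,0,0.075],
    [0,0,0,0,0,0.1],
    [0,0,0,0,0,0.13],
    [0,0,0,0,0,0.163],
    [0,0,0,0,0,0.163],
    [0,0,0,0,0,0.163]
  ]
}}

```text
clock: 32.85
eef_pos: [0.433, 0.2145, 0.0565]
tool_rot: [[-0.335, 0.942, 0.002], [0.942, 0.335, 0.004], [0.004, 0.003, -1.0]]
ft_force: [-3.2, -4.0, 13.6]
finger_gap: 0.0129
finger_force: 59.5
```

```bash
python3 s.py
python3 - <<'E'
from plan import *
q,p,Rc=now(); print('yaw',np.degrees(np.arctan2(Rc[1,0],Rc[0,0])),p)
E
```

```text
32.85 [-0.7871  0.5617  0.2944  2.0982 -0.3222  0.5202  0.0872] [0.433  0.2145 0.0565]
[[-0.3351  0.9422  0.0016]
 [ 0.9422  0.335   0.0043]
 [ 0.0035  0.003  -1.    ]] 0.012890952980452694 59.46448624134064 [-3.2167 -4.0346 13.6485]
yaw 109.5762462516163 [0.43 0.21 0.06]
```

{"method": "step_arm", "body": {
  "commands": [
    [0,0,0,0,0,0],
    [0,0,0,0,0,0],
    [0,0,0,0,0,0],
    [0,0,0,0,0,0],
    [0,0,0,0,0,0]
  ],
  "fingers": 45
}}

```text
clock: 33.35
eef_pos: [0.4327, 0.2154, 0.0552]
tool_rot: [[-0.336, 0.942, 0.002], [0.942, 0.336, 0.004], [0.004, 0.003, -1.0]]
ft_force: [-0.1, -0.7, 0.1]
finger_gap: 0.0452
finger_force: 0.0
```

{"method": "step_arm", "body": {
  "commands": [
    [0,0,-0.15,0,0,0],
    [0,0,-0.4,0,0,0],
    [0,0,-0.7,0,0,0],
    [0,0,-0.93,0,0,0],
    [0,0,-0.93,0,0,0],
    [0,0,-0.93,0,0,0]
  ]
}}

```text
clock: 33.95
eef_pos: [0.4327, 0.215, 0.1953]
tool_rot: [[-0.337, 0.942, 0.003], [0.942, 0.337, 0.006], [0.004, 0.004, -1.0]]
ft_force: [-0.4, 0.1, 0.1]
finger_gap: 0.0447
finger_force: 0.0
```

```bash
python3 s.py
python3 - <<'E'
from h import *
np.set_printoptions(precision=4,suppress=True)
c=cam('wrist'); im=imaging.read_camera('wrist')[:,:,::-1].copy()
ctr=np.array([.432,.2155]); N=480; s=.00025
def rect(z):
    mx=np.zeros((N,N),np.float32); my=mx.copy()
    for i in range(N):
        for j in range(N): mx[i,j],my[i,j]=proj('wrist',[ctr[0]+(N/2-i)*s,ctr[1]+(N/2-j)*s,z],c)
    return cv2.cvtColor(cv2.remap(im,mx,my,cv2.INTER_CUBIC),cv2.COLOR_BGR2GRAY)
def w(xy): return ctr+np.array([N/2-xy[1],N/2-xy[0]])*s
a=rect(.079); yy,xx=np.mgrid[:N,:N]; near=np.hypot(xx-N/2,yy-N/2)<92
m=((a>150)&near).astype(np.uint8); n,l,st,ce=cv2.connectedComponentsWithStats(m)
for i in range(1,n):
    if st[i,4]>80:
        v,u=np.nonzero(l==i); P=np.array([w(t) for t in zip(u,v)]); d=np.linalg.svd(P-P.mean(0),full_matrices=False)[2][0]; d=d*np.sign(d@(P.mean(0)-ctr)); print('white',st[i],P.mean(0),'yaw',np.degrees(np.arctan2(d[1],d[0]))%360)
b=rect(.035); m=((b<90)&(np.hypot(xx-N/2,yy-N/2)>135)).astype(np.uint8); n,l,st,ce=cv2.connectedComponentsWithStats(m)
for i in range(1,n):
    if 80<st[i,4]<1500: q=w(ce[i]); print('dark',st[i],q,np.degrees(np.arctan2(*(q-ctr)[::-1]))%360)
for nm in ('side','top'):
    imaging.read_camera(nm)
    for k in ('server','spoon','whisk','turner'): print(nm,k,[(round(r['score'],2),np.round(r['position'])) for r in spotter.landmark_of(k,nm)[:2]])
E
```

```text
33.95 [-0.9034  0.3147  0.4222  2.0269 -0.1779  0.8288 -0.0362] [0.4327 0.215  0.1953]
[[-0.3366  0.9417  0.0027]
 [ 0.9416  0.3366  0.0057]
 [ 0.0044  0.0045 -1.    ]] 0.04471430879693444 0.0 [-0.3942  0.118   0.0785]
white [160 241  66  27 444] [0.4286 0.2274] yaw 109.61372662327074
dark [ 68 130  18  18 244] [0.4574 0.2564] 58.18073413551995
dark [ 56 162  18  19 253] [0.4493 0.2593] 68.42201863833907
dark [ 44 194  18  18 255] [0.4414 0.2624] 78.68615077955882
dark [ 50 275  17  18 238] [0.4211 0.2609] 103.53659816289921
dark [ 61 307  18  19 255] [0.4131 0.2581] 113.99443938287928
dark [138 390  18  18 259] [0.3923 0.2389] 149.53555031826386
dark [267 401  15  44 380] [0.3861 0.207 ] 190.45129360712824
side server [(0.73, array([206., 269.])), (0.34, array([227., 276.]))]
side spoon [(0.97, array([265., 228.])), (0.67, array([181., 439.]))]
side whisk [(0.55, array([262., 255.]))]
side turner [(0.73, array([178., 355.]))]
top server [(0.7, array([178., 240.]))]
top spoon [(0.76, array([289., 450.])), (0.69, array([190., 155.]))]
top whisk [(0.64, array([189., 212.]))]
top turner [(0.63, array([200., 383.]))]
```

```bash
python3 -c "
from workcell import ticket
print(ticket.job_done())"
```

```text
the job is handed in; nothing more can be done
None
```

The job is handed in, at about 34 s on the clock: the spoon stands in the left cup and the cake server in the right one, both lowered until they touched the floor, and the dial pointer measures within about 1° of the two-dot mark.

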